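# Top up and clamp the bike-light battery carrier

### The job

Get the battery carrier on the bench ready for the courier bikes: draw the locking pin out of the carrier's side and park it in the open notch beside its bore, then slide the keeper bar fully back. Lay one spare battery pack from the mat flat in every empty cell, leaving the packs already there in their cells and any spares left over on the bench; then slide the keeper bar fully home over the packs and turn the clamp knob clockwise until it clicks past its detent. Leave the pin parked, and do not disturb the other things on the bench.

Things in the scene. Friction and masses are not known exactly. Their poses are not given: they have to be found in the camera images.
- carrier: Battery carrier, fixed: a grey tray 128 mm (x) by 256 mm (y) with five open cells side by side along y, an aluminium block with the pin's bore and the notch on its +y side, a grey knob block on its -y side. Origin under the tray's centre at bench height; x points away from the robot, z up; yaw up to 0.12 rad either way.
- cell0 (a point): Cell 0 of the carrier, counted from -y to +y (pitch 52 mm): a pocket 112 mm (x) by 36 mm (y), floor 10 mm above the bench, ribs 16 mm wide between cells and their tops 22 mm above the bench. The point is where a seated pack's centre is (23 mm above the bench; seated packs stand 14 mm above the ribs). A pack lies along carrier x.
- cell1 (a point): Cell 1 of the carrier, counted from -y to +y (pitch 52 mm): a pocket 112 mm (x) by 36 mm (y), floor 10 mm above the bench, ribs 16 mm wide between cells and their tops 22 mm above the bench. The point is where a seated pack's centre is (23 mm above the bench; seated packs stand 14 mm above the ribs). A pack lies along carrier x.
- cell2 (a point): Cell 2 of the carrier, counted from -y to +y (pitch 52 mm): a pocket 112 mm (x) by 36 mm (y), floor 10 mm above the bench, ribs 16 mm wide between cells and their tops 22 mm above the bench. The point is where a seated pack's centre is (23 mm above the bench; seated packs stand 14 mm above the ribs). A pack lies along carrier x.
- cell3 (a point): Cell 3 of the carrier, counted from -y to +y (pitch 52 mm): a pocket 112 mm (x) by 36 mm (y), floor 10 mm above the bench, ribs 16 mm wide between cells and their tops 22 mm above the bench. The point is where a seated pack's centre is (23 mm above the bench; seated packs stand 14 mm above the ribs). A pack lies along carrier x.
- cell4 (a point): Cell 4 of the carrier, counted from -y to +y (pitch 52 mm): a pocket 112 mm (x) by 36 mm (y), floor 10 mm above the bench, ribs 16 mm wide between cells and their tops 22 mm above the bench. The point is where a seated pack's centre is (23 mm above the bench; seated packs stand 14 mm above the ribs). A pack lies along carrier x.
- pack0: A battery pack, a square aluminium bar 100 mm long (own x) and 26 x 26 mm across, with black end caps, 150 g. Origin at its centre. All nine packs are alike. If present, it starts in cell 0; absent in some starts (then None).
- pack1: A battery pack, a square aluminium bar 100 mm long (own x) and 26 x 26 mm across, with black end caps, 150 g. Origin at its centre. All nine packs are alike. If present, it starts in cell 1; absent in some starts (then None).
- pack2: A battery pack, a square aluminium bar 100 mm long (own x) and 26 x 26 mm across, with black end caps, 150 g. Origin at its centre. All nine packs are alike. If present, it starts in cell 2; absent in some starts (then None).
- pack3: A battery pack, a square aluminium bar 100 mm long (own x) and 26 x 26 mm across, with black end caps, 150 g. Origin at its centre. All nine packs are alike. If present, it starts in cell 3; absent in some starts (then None).
- pack4: A battery pack, a square aluminium bar 100 mm long (own x) and 26 x 26 mm across, with black end caps, 150 g. Origin at its centre. All nine packs are alike. If present, it starts in cell 4; absent in some starts (then None).
- pack5: A battery pack, a square aluminium bar 100 mm long (own x) and 26 x 26 mm across, with black end caps, 150 g. Origin at its centre. All nine packs are alike. A spare: starts lying on the 3 mm rubber mat at the right (-y), roughly along y.
- pack6: A battery pack, a square aluminium bar 100 mm long (own x) and 26 x 26 mm across, with black end caps, 150 g. Origin at its centre. All nine packs are alike. A spare: starts lying on the 3 mm rubber mat at the right (-y), roughly along y.
- pack7: A battery pack, a square aluminium bar 100 mm long (own x) and 26 x 26 mm across, with black end caps, 150 g. Origin at its centre. All nine packs are alike. A spare: starts lying on the 3 mm rubber mat at the right (-y), roughly along y.
- pack8: A battery pack, a square aluminium bar 100 mm long (own x) and 26 x 26 mm across, with black end caps, 150 g. Origin at its centre. All nine packs are alike. A spare: starts lying on the 3 mm rubber mat at the right (-y), roughly along y.
- keeper (a joint): Slide of the steel keeper bar, m: 0 = home across the cells' middles, 0.090 = fully back (carrier +x). Locked by the pin; else 2 N, stays put. Bar 32 mm wide, underside 42, top 58 mm above bench: a pack lying on a rib stops it. Handle: upright black block 16 mm thick (carrier x), 70 mm long (y), 58 to 90 mm above bench, centred at carrier x = joint value, y = 0.
- clamp (a joint): Angle of the clamp knob, rad, growing clockwise seen from above, 0 to 1.5. Sprung detent: rests near 0.15 (loose); the crest is at 0.75 (about 0.25 N m to pass); beyond it, it clicks on by itself to rest near 1.35 (clamped).
- clamp_grip (a point): Grip point on the knob's vertical axis, 78 mm above the bench: a black wing 66 mm long, 16 mm thick, from 58 to 90 mm above the bench. At joint value 0 the wing's length lies along the carrier's x; it turns with the knob.
- pin: Locking pin: steel shaft 12 mm thick, 70 mm long (own -y), square black grip 22 x 22 x 55 mm (own +y). Origin on the axis at the shoulder between them; balances 21 mm along -y. Starts level in a 15 mm square bore along carrier y, 50 mm above bench at carrier x = 0; block 42 mm thick, outer face at carrier y = 176 mm. Out along carrier +y, clear of everything after 75 mm.
- notch (a point): Parking notch: open-topped channel in the pin's block, 80 mm nearer the robot than the bore, along carrier y: 18 mm wide, 42 mm long, floor 44, walls 62 mm above bench. The point is on the block's outer (+y) face on a parked pin's axis (50 mm up). Parked: shaft level in the channel, grip outside (+y), shoulder (pin origin) at the face or up to 10 mm beyond.
- ratchet: Bystander: chrome ratchet handle 155 mm long, 36 mm head, 20 mm high, on the mat among the spares. Origin under its middle.
- hexholder: Bystander: green plastic hex key holder 45 x 85 mm, 50 mm high with keys up to 125 mm, behind the carrier on the left. Origin under its middle.
- pump: Bystander: small aluminium pump 200 mm long, 30 mm high, behind. Origin under its middle.
- reflector: Bystander: white round plastic reflector, 84 mm across, 15 mm high, behind the carrier. Origin under its middle.
Not all that is in view belongs to the job. Leave any green, orange or turquoise look-alike of the pack5 alone.

How it is judged (in metres and radians):
On the way, in this order (a step that is already met when the one before it is completed fails the run):
1. the pin is out of its bore and parked in the side notch (x of pin in the frame of notch between -0.008 and 0.008 m and y of pin in the frame of notch between -0.006 and 0.018 m and z of pin in the frame of notch between -0.006 and 0.006 m and angle between the y axis of pin and the y axis of carrier, either way round below 0.2 rad), for 0.2 s.
2. the keeper bar is slid back (value of joint keeper above 0.075 m), for 0.2 s.
3. every cell holds a pack (((horizontal distance between pack0 and cell0 below 0.012 m and z of pack0 in the frame of cell0 between -0.005 and 0.005 m) or (horizontal distance between pack5 and cell0 below 0.012 m and z of pack5 in the frame of cell0 between -0.005 and 0.005 m) or (horizontal distance between pack6 and cell0 below 0.012 m and z of pack6 in the frame of cell0 between -0.005 and 0.005 m) or (horizontal distance between pack7 and cell0 below 0.012 m and z of pack7 in the frame of cell0 between -0.005 and 0.005 m) or (horizontal distance between pack8 and cell0 below 0.012 m and z of pack8 in the frame of cell0 between -0.005 and 0.005 m)) and ((horizontal distance between pack1 and cell1 below 0.012 m and z of pack1 in the frame of cell1 between -0.005 and 0.005 m) or (horizontal distance between pack5 and cell1 below 0.012 m and z of pack5 in the frame of cell1 between -0.005 and 0.005 m) or (horizontal distance between pack6 and cell1 below 0.012 m and z of pack6 in the frame of cell1 between -0.005 and 0.005 m) or (horizontal distance between pack7 and cell1 below 0.012 m and z of pack7 in the frame of cell1 between -0.005 and 0.005 m) or (horizontal distance between pack8 and cell1 below 0.012 m and z of pack8 in the frame of cell1 between -0.005 and 0.005 m)) and ((horizontal distance between pack2 and cell2 below 0.012 m and z of pack2 in the frame of cell2 between -0.005 and 0.005 m) or (horizontal distance between pack5 and cell2 below 0.012 m and z of pack5 in the frame of cell2 between -0.005 and 0.005 m) or (horizontal distance between pack6 and cell2 below 0.012 m and z of pack6 in the frame of cell2 between -0.005 and 0.005 m) or (horizontal distance between pack7 and cell2 below 0.012 m and z of pack7 in the frame of cell2 between -0.005 and 0.005 m) or (horizontal distance between pack8 and cell2 below 0.012 m and z of pack8 in the frame of cell2 between -0.005 and 0.005 m)) and ((horizontal distance between pack3 and cell3 below 0.012 m and z of pack3 in the frame of cell3 between -0.005 and 0.005 m) or (horizontal distance between pack5 and cell3 below 0.012 m and z of pack5 in the frame of cell3 between -0.005 and 0.005 m) or (horizontal distance between pack6 and cell3 below 0.012 m and z of pack6 in the frame of cell3 between -0.005 and 0.005 m) or (horizontal distance between pack7 and cell3 below 0.012 m and z of pack7 in the frame of cell3 between -0.005 and 0.005 m) or (horizontal distance between pack8 and cell3 below 0.012 m and z of pack8 in the frame of cell3 between -0.005 and 0.005 m)) and ((horizontal distance between pack4 and cell4 below 0.012 m and z of pack4 in the frame of cell4 between -0.005 and 0.005 m) or (horizontal distance between pack5 and cell4 below 0.012 m and z of pack5 in the frame of cell4 between -0.005 and 0.005 m) or (horizontal distance between pack6 and cell4 below 0.012 m and z of pack6 in the frame of cell4 between -0.005 and 0.005 m) or (horizontal distance between pack7 and cell4 below 0.012 m and z of pack7 in the frame of cell4 between -0.005 and 0.005 m) or (horizontal distance between pack8 and cell4 below 0.012 m and z of pack8 in the frame of cell4 between -0.005 and 0.005 m))), for 0.2 s.
4. the keeper bar is home over the full cells (all of step 3 and value of joint keeper below 0.006 m), for 0.2 s.
5. the clamp knob has clicked past its detent, with the bar home (value of joint clamp above 1.15 rad and value of joint keeper below 0.006 m), for 0.2 s.
At the end, for the whole second after the job is handed in: Each cell holds a seated pack (12 mm sideways, 5 mm height), original packs in their own cells, left-over spares on bench or mat (centre below 30 mm); keeper within 6 mm of home, knob past 1.15 rad; pin in the notch (8 mm across, 6 in to 18 mm out, 6 mm height, 0.2 rad); at rest (all of step 1 and all of step 3 and all of step 5 and horizontal distance between pack0 and cell0 below 0.012 m and z of pack0 in the frame of cell0 between -0.005 and 0.005 m and horizontal distance between pack1 and cell1 below 0.012 m and z of pack1 in the frame of cell1 between -0.005 and 0.005 m and horizontal distance between pack2 and cell2 below 0.012 m and z of pack2 in the frame of cell2 between -0.005 and 0.005 m and horizontal distance between pack3 and cell3 below 0.012 m and z of pack3 in the frame of cell3 between -0.005 and 0.005 m and horizontal distance between pack4 and cell4 below 0.012 m and z of pack4 in the frame of cell4 between -0.005 and 0.005 m and ((horizontal distance between pack5 and cell0 below 0.012 m and z of pack5 in the frame of cell0 between -0.005 and 0.005 m) or (horizontal distance between pack5 and cell1 below 0.012 m and z of pack5 in the frame of cell1 between -0.005 and 0.005 m) or (horizontal distance between pack5 and cell2 below 0.012 m and z of pack5 in the frame of cell2 between -0.005 and 0.005 m) or (horizontal distance between pack5 and cell3 below 0.012 m and z of pack5 in the frame of cell3 between -0.005 and 0.005 m) or (horizontal distance between pack5 and cell4 below 0.012 m and z of pack5 in the frame of cell4 between -0.005 and 0.005 m) or height (world z) of pack5 below 0.03 m) and ((horizontal distance between pack6 and cell0 below 0.012 m and z of pack6 in the frame of cell0 between -0.005 and 0.005 m) or (horizontal distance between pack6 and cell1 below 0.012 m and z of pack6 in the frame of cell1 between -0.005 and 0.005 m) or (horizontal distance between pack6 and cell2 below 0.012 m and z of pack6 in the frame of cell2 between -0.005 and 0.005 m) or (horizontal distance between pack6 and cell3 below 0.012 m and z of pack6 in the frame of cell3 between -0.005 and 0.005 m) or (horizontal distance between pack6 and cell4 below 0.012 m and z of pack6 in the frame of cell4 between -0.005 and 0.005 m) or height (world z) of pack6 below 0.03 m) and ((horizontal distance between pack7 and cell0 below 0.012 m and z of pack7 in the frame of cell0 between -0.005 and 0.005 m) or (horizontal distance between pack7 and cell1 below 0.012 m and z of pack7 in the frame of cell1 between -0.005 and 0.005 m) or (horizontal distance between pack7 and cell2 below 0.012 m and z of pack7 in the frame of cell2 between -0.005 and 0.005 m) or (horizontal distance between pack7 and cell3 below 0.012 m and z of pack7 in the frame of cell3 between -0.005 and 0.005 m) or (horizontal distance between pack7 and cell4 below 0.012 m and z of pack7 in the frame of cell4 between -0.005 and 0.005 m) or height (world z) of pack7 below 0.03 m) and ((horizontal distance between pack8 and cell0 below 0.012 m and z of pack8 in the frame of cell0 between -0.005 and 0.005 m) or (horizontal distance between pack8 and cell1 below 0.012 m and z of pack8 in the frame of cell1 between -0.005 and 0.005 m) or (horizontal distance between pack8 and cell2 below 0.012 m and z of pack8 in the frame of cell2 between -0.005 and 0.005 m) or (horizontal distance between pack8 and cell3 below 0.012 m and z of pack8 in the frame of cell3 between -0.005 and 0.005 m) or (horizontal distance between pack8 and cell4 below 0.012 m and z of pack8 in the frame of cell4 between -0.005 and 0.005 m) or height (world z) of pack8 below 0.03 m) and linear speed of each of pack5, pack6, pack7, pack8, pin below 0.02 m/s); the robot touches nothing.
It fails at once if a pack that was already in the carrier is lifted out of its cell (z of pack0 in the frame of cell0 above 0.02 m or z of pack1 in the frame of cell1 above 0.02 m or z of pack2 in the frame of cell2 above 0.02 m or z of pack3 in the frame of cell3 above 0.02 m or z of pack4 in the frame of cell4 above 0.02 m).
It fails at once if a bystander is pushed more than 50 mm (distance of any of ratchet, hexholder, pump, reflector from where it was at the start of the episode above 0.05 m).
It fails at once if a bystander is tipped over (angle between any of ratchet, hexholder, pump, reflector's own z axis and vertical above 0.6 rad).
Of pack0, pack1, pack2, pack3, pack4 only 1 to 2 are there at a start; the rules pass over those that are not, and their reading is None.
At some moment in a run one of pack5, pack6, pack7, pack8 may be knocked a few centimetres aside while the robot is not near it.
Once in a run the grip may slacken for a moment while it holds something.
It also fails if it takes over 210 s, if anything falls off the work surface, if the arm or the gripper's body presses on something with over 40 N, if the wrist force passes 120 N, or if a joint passes its speed limit or range.

### The arm

A 7-joint arm with a two-finger parallel gripper is mounted at the origin on the work surface. World frame = base frame: x ahead of the robot, y to its left, z up, the work surface at z = 0. Lengths are in mm, angles in rad, forces in N, time in s.
With the tool pointing down it reaches from about 425 to 925 mm from the base axis. Payload 6.8 kg.
Tool frame: the origin (TCP) lies at the very end of the fingers, on their centre line; the grasp point (between the pads) lies 19 mm behind it; z points along the fingers, y is the line along which they close (so a half turn about z gives the same grasp; the last joint's range is limited). The gripper opens to 85 mm and grips with 20 to 120 N. Pads are 22 mm wide; open, the fingers measure 114 mm over their backs; the gripper's body (76 mm by 85 mm) begins 54 mm behind the grasp point. The pads swing forward as they close: fully open they stand 13 mm farther back than shut.
Start: joints at [-1.23, 0.477, 0.022, 1.555, -0.011, 1.109, -0.083], TCP at [292.871, 608.173, 231.308] pointing down, gripper open.
Joint ranges: [-2.96, 2.96], [-0.34, 2.1], [-1.41, 1.46], [0.24, 2.44], [-1.37, 4.51], [0.17, 1.92], [-2.96, 2.96]. Speed limits (rad/s): [2.39, 2.39, 3.14, 3.14, 3.14, 3.14, 3.14].

### API

Orientations are given as a rotation vector (axis times angle).
In Python, from workcell import bot gives the robot as it stands. The module is installed in compiled form; this text tells all that it offers.
- The arm moves only by the tool send_rows, never from a script. Its argument "commands" is a list of rows, each a list of 3 entries, a list of its own where there are three numbers: the shift along the tool's x, y, z as a fraction of full scale, then the turn, a rotation vector about the tool's x, y, z as a fraction of full scale, then the closure, from -1 (fully open) to 1 (shut). A call has 1 to 10 rows; each row is the pose to reach, as a shift and turn from the pose commanded when the call began, along the tool's axes at that moment; what a row does not reach only later rows make up. Full scale, the value 1, is 0.2 m for a shift and 2 rad for a turn. A row lasts 1/12 s, in which the tool goes at most 41.7 mm and 7.16 degrees, less where a joint would pass 70% of its speed; a pose out of reach is approached as far as the arm can. A call with a number of a shift or a turn outside -1 to 1 is refused whole. A call with a gripper value outside its range is refused whole. The fingers move at their own pace and stop on an object; "force" is the grip in N (left out, the last holds). Time passes only in rows, so rows that repeat a pose let the fingers close. It gives the time, the measured TCP pose, the force, the opening and the grip force at its end, in the units of the state.
- bot.get_obs(): the state, without advancing time (a new reading comes with each control period).
- bot.snapshot(name): name is "side" or "top" or "wrist"; returns (picture, depth): 420x560x3 uint8, blue, green, red; 420x560 float32, mm along the optical axis (not along the pixel's ray), 0 where there is no reading.
- bot.camera_params(name): a dict with "camera_matrix" (3x3 intrinsics, pixels), "cam_to_world" (4x4, takes a point from camera to world coordinates); the wrist camera has in their place "mount" (4x4, takes a point from camera to tool coordinates, whose origin is the TCP and whose axes are the flange's). Camera axes: x right, y down, z forward; pixel columns grow to the right and rows downward; lengths in mm; the calibration is good to about 2 mm. A picture is of the moment at which its call begins: read the wrist's pose just before it. camera_params takes no time and is no camera call.
- bot.sign_off(): hands the job in; it is judged then, once.
The state is a dict: "t": time; "joints": joint angles; "dq": joint speeds; "joint_torque": joint torques, N m; "tool_pos": TCP position; "orientation": TCP orientation; "force": force on the tool from outside, world axes, zero at the start; "ft_torque": the same for the moment, N m; "gripper_width": finger opening in mm; "grip_force": force on a finger pad.
Only numpy, scipy, OpenCV 4.12 (cv2) and the standard library are available. Lean on these libraries where they do the work, as an engineer would, in place of code of your own. Each camera call takes 0.05 s, during which the arm holds its last target. There are 200 camera calls.

## Working session

There is one attempt and no reset: what is moved stays moved. The work goes in short steps, Python scripts to look and compute and a tool call to move; the robot and the scene stay as the last step left them, time stands still between calls to the robot, and variables do not carry over. Pictures are saved under pics/ and viewed, at most 14 in all, crops included, and the job is handed in when it is done.

Besides the shell and the picture viewer there is one more tool, called after "Call:" as name([rows], argument=value, ...), one row to a line, values as JSON. send_rows: Moves the arm, as the interface text tells. Its arguments: {"type":"object","properties":{"commands":{"type":"array","items":{"type":"array"}},"force":{"type":"number"}},"required":["commands"]}

```bash
mkdir -p pics; cat > h.py <<'E'
import numpy as np, cv2
from scipy.spatial.transform import Rotation as R
from workcell import bot
def snap(name,f=None):
    o=bot.get_obs(); im,d=bot.snapshot(name)
    p=bot.camera_params(name); K=np.array(p["camera_matrix"])
    if "cam_to_world" in p: T=np.array(p["cam_to_world"])
    else:
        W=np.eye(4); W[:3,:3]=R.from_rotvec(o["orientation"]).as_matrix(); W[:3,3]=o["tool_pos"]; T=W@np.array(p["mount"])
    if f: cv2.imwrite("pics/"+f,im)
    return im,d,K,T
def ray(u,v,K,T,z):
    r=T[:3,:3]@np.linalg.inv(K)@np.array([u,v,1.]); c=T[:3,3]
    return c+r*(z-c[2])/r[2]
def proj(P,K,T):
    q=np.linalg.inv(T)@np.r_[P,1]; q=K@q[:3]; return q[:2]/q[2]
def cloud(d,K,T):
    v,u=np.mgrid[:d.shape[0],:d.shape[1]]
    q=np.stack([(u-K[0,2])/K[0,0]*d,(v-K[1,2])/K[1,1]*d,d],-1)
    return q@T[:3,:3].T+T[:3,3]
E
python3 - <<'E'
from h import *
print(bot.get_obs())
for n in("top","side","wrist"):
    im,d,K,T=snap(n,n+"0.png"); print(n,K.round(1).tolist(),T.round(3).tolist())
    np.savez("/tmp/%s0.npz"%n,im=im,d=d,K=K,T=T)
E
```

```text
{'t': 0.0, 'joints': array([-1.23009851,  0.47777315,  0.0223231 ,  1.55642746, -0.01152368,
        1.10931742, -0.08307671]), 'dq': array([-0.0004307 ,  0.00017403,  0.00149769, -0.00105271, -0.00073577,
       -0.00082574,  0.0009454 ]), 'joint_torque': array([ 6.75959618e-04, -5.96444178e+01,  1.60800666e+00, -2.81197625e+01,
        1.24412737e-02,  9.28773807e-03, -1.66324315e-05]), 'tool_pos': array([292.61401701, 607.62833449, 230.35359761]), 'orientation': array([-6.98926222e-01, -3.06255221e+00,  2.78478813e-03]), 'force': array([0.42199202, 0.18509698, 0.71942668]), 'ft_torque': array([-0.01650456, -0.03252534, -0.02571378]), 'grip_force': 0.0, 'gripper_width': 85.59800033323675}
top [[539.9, 0.0, 273.7], [0.0, 539.9, 209.8], [0.0, 0.0, 1.0]] [[-0.003, -0.995, 0.099, 371.643], [-1.0, 0.002, -0.005, -81.755], [0.005, -0.099, -0.995, 1370.936], [0.0, 0.0, 0.0, 1.0]]
side [[520.8, 0.0, 285.6], [0.0, 520.8, 203.2], [0.0, 0.0, 1.0]] [[0.998, -0.037, 0.06, 439.098], [-0.07, -0.621, 0.781, -975.207], [0.008, -0.783, -0.622, 801.9], [0.0, 0.0, 0.0, 1.0]]
wrist [[364.0, 0.0, 276.5], [0.0, 364.0, 204.0], [0.0, 0.0, 1.0]] [[0.434, 0.87, 0.235, 233.932], [0.901, -0.419, -0.114, 636.172], [-0.001, 0.261, -0.965, 372.951], [0.0, 0.0, 0.0, 1.0]]
```

View pics/top0.png

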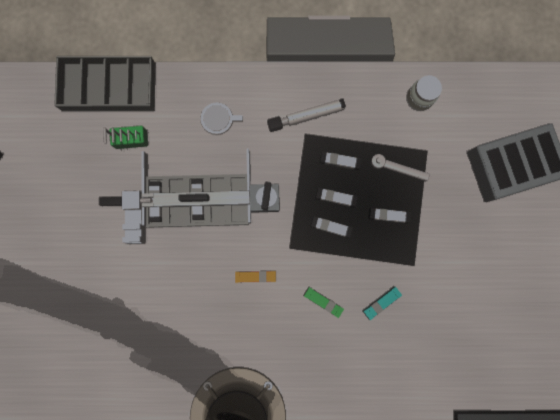

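View pics/side0.png

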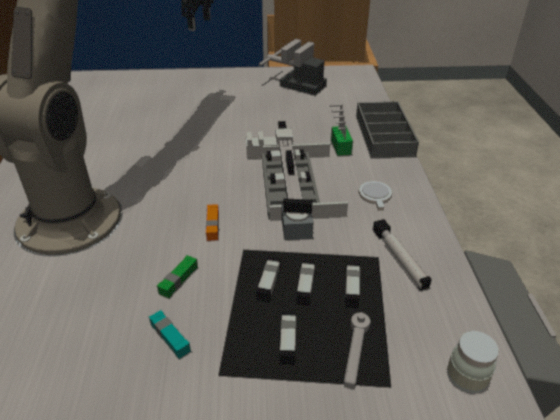

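```bash
python3 - <<'E'
from h import *
z=np.load("/tmp/top0.npz"); im,d,K,T=[z[k] for k in("im","d","K","T")]
c=cv2.resize(im[140:260,90:300],None,fx=3.8,fy=3.8,interpolation=cv2.INTER_CUBIC); cv2.imwrite("pics/crop0.png",c)
P=cloud(d,K,T)
hsv=cv2.cvtColor(im,cv2.COLOR_BGR2HSV)
# black things above ~70mm in carrier region: handle, wing ; also pin grip
reg=np.zeros(d.shape,bool); reg[140:260,90:300]=1
m=((hsv[...,2]<60)&reg&(P[...,2]>45)).astype(np.uint8)
n,l,s,c=cv2.connectedComponentsWithStats(m)
for i in range(1,n):
    if s[i,4]>40:
        pts=P[l==i]; z9=np.percentile(pts[:,2],60)
        zz={True:90}.get(z9>75,61)
        q=np.argwhere((l==i)&(P[...,2]>z9-8))
        r=np.array([ray(u,v,K,T,zz)[:2] for v,u in q])
        rect=cv2.minAreaRect(r.astype(np.float32)); print(s[i],z9.round(1),np.array(rect[0]).round(1),np.array(rect[1]).round(1),round(rect[2],1))
# spares: bright on mat
m=np.zeros(d.shape,np.uint8); m[135:265,290:430]=(im[135:265,290:430].max(-1)>110)
n,l,s,c=cv2.connectedComponentsWithStats(m)
for i in range(1,n):
    if s[i,4]>80:
        q=np.argwhere(l==i); r=np.array([ray(u,v,K,T,29)[:2] for v,u in q],np.float32)
        print("spare?",s[i],[np.round(x,1) for x in cv2.minAreaRect(r)],np.median(P[l==i][:,2]).round(1))
E
```

```text
[262 183   9  28 155] 91.5 [534.1 -70. ] [12.9 62.3] 81.9
[179 195  30   7 176] 91.0 [529.6 104.6] [66.9 12. ] 89.9
[100 197  21   9 186] 62.5 [525. 311.] [49.1 19.6] 89.9
spare? [290 135  14 101 748] [array([ 569.4, -146. ]), array([ 32.9, 253.6]), np.float64(89.7)] 1.5
spare? [ 322  135  108  130 2211] [array([ 533. , -346.8]), array([271.5, 325.6]), np.float64(89.9)] 2.2
spare? [337 155  19  12 178] [array([ 630.5, -270.9]), array([47.3, 24.3]), np.float64(79.4)] 30.2
spare? [332 192  20  13 186] [array([ 535.9, -258.8]), array([48. , 24.1]), np.float64(77.2)] 30.5
spare? [387 210  19  12 182] [array([ 491.3, -393.5]), array([46.3, 24.4]), np.float64(83.5)] 30.2
spare? [326 221  21  15 193] [array([ 460.6, -244.1]), array([50.1, 24.4]), np.float64(73.9)] 29.9
spare? [290 249 111  16 917] [array([ 389.1, -264.6]), array([272.4,  37. ]), np.float64(89.9)] 1.1
```

View pics/crop0.png

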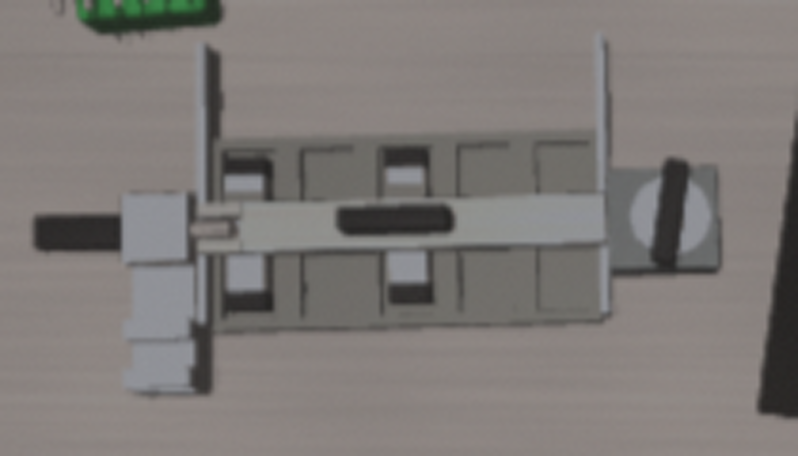

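```bash
cat >> h.py <<'E'
def plan(wps,pose=None):
    """wps: (x,y,z,phi_rad tool-y heading); prints one row target per call, from measured pose"""
    o=bot.get_obs()
    p=np.array(o["tool_pos"]); M=R.from_rotvec(o["orientation"])
    if pose is not None: p,M=pose
    for x,y,z,f in wps:
        ty=np.array([np.cos(f),np.sin(f),0]); tz=np.array([0,0,-1.]); tx=np.cross(ty,tz)
        N=R.from_matrix(np.stack([tx,ty,tz],1)); q=np.array([x,y,z],float)
        s=M.inv().apply(q-p)/200; r=(M.inv()*N).as_rotvec()/2
        print("row",s.round(4).tolist(),r.round(4).tolist(),"n>=",int(np.ceil(max(np.linalg.norm(s)*200/41.7,np.linalg.norm(r)*2/.125))))
        p,M=q,N
E
python3 - <<'E'
from h import *
z=np.load("/tmp/top0.npz"); d,K,T=[z[k] for k in("d","K","T")]; P=cloud(d,K,T)
def at(u,v): return P[140+int(v/3.8),90+int(u/3.8)].round(0)
for n,uv in dict(railR_far=(602,60),railR_mid=(602,150),railR_near=(604,290),railL_far=(202,80),railL_near=(205,300),blk=(155,230),mid=(165,300),notch=(160,328),low=(160,370),bar=(540,222),tray=(480,320),knobbl=(700,200)).items(): print(n,at(*uv))
plan([(409,453,210,0.5),(525,298,170,0.024)])
E
```

```text
railR_far [643. -24.  41.]
railR_mid [581. -25.  47.]
railR_near [489. -25.  41.]
railL_far [628. 238.  38.]
railL_near [485. 234.  42.]
blk [527. 262.  64.]
mid [485. 259.  43.]
notch [463. 255.  65.]
low [437. 255.  64.]
bar [532.  13.  63.]
tray [471.  56.  23.]
knobbl [547. -89.  60.]
row [-0.8596, -0.4446, 0.1035] [-0.0007, 0.0003, 0.311] n>= 5
row [-0.9582, 0.1374, 0.2] [0.0, 0.0, 0.238] n>= 5
```

Call:
send_rows([
  [[-0.86, -0.445, 0.1], [0, 0, 0.311], -1],
  [[-0.86, -0.445, 0.1], [0, 0, 0.311], -1],
  [[-0.86, -0.445, 0.1], [0, 0, 0.311], -1],
  [[-0.86, -0.445, 0.1], [0, 0, 0.311], -1],
  [[-0.86, -0.445, 0.1], [0, 0, 0.311], -1],
  [[-0.86, -0.445, 0.1], [0, 0, 0.311], -1],
], force=50)

```text
t: 0.65
tool_pos: [414.6, 445.7, 210.7]
orientation: [1.623, 2.685, -0.005]
force: [0.9, -0.3, -1.0]
gripper_width: 85.4
grip_force: 0.0
```

Call:
send_rows([
  [[-0.958, 0.137, 0.2], [0, 0, 0.238], -1],
  [[-0.958, 0.137, 0.2], [0, 0, 0.238], -1],
  [[-0.958, 0.137, 0.2], [0, 0, 0.238], -1],
  [[-0.958, 0.137, 0.2], [0, 0, 0.238], -1],
  [[-0.958, 0.137, 0.2], [0, 0, 0.238], -1],
  [[-0.958, 0.137, 0.2], [0, 0, 0.238], -1],
  [[-0.958, 0.137, 0.2], [0, 0, 0.238], -1],
  [[-0.958, 0.137, 0.2], [0, 0, 0.238], -1],
  [[-0.958, 0.137, 0.2], [0, 0, 0.238], -1],
])

```text
t: 1.4
tool_pos: [524.1, 300.4, 171.4]
orientation: [-2.19, -2.251, -0.001]
force: [0.2, 0.6, 0.1]
gripper_width: 85.6
grip_force: 0.0
```

```bash
python3 - <<'E'
from h import *
im,d,K,T=snap("wrist","w1.png"); np.savez("/tmp/w1.npz",im=im,d=d,K=K,T=T)
o=bot.get_obs();print(o["t"],o["tool_pos"],o["orientation"],o["joints"],o["gripper_width"])
for P in [(525,298,20),(529.6-4.6,104.6+192,61),(529.6-.024*176-80,104.6+176-2,62)]: print(proj(P,K,T))
E
```

```text
1.45 [524.12559898 300.39068998 171.43135143] [-2.19020366e+00 -2.25100271e+00 -7.69930027e-04] [-0.87570523  0.43637682  0.33245786  1.8076296  -0.17471232  0.9258697
 -0.43938824] 85.37839423291908
[276.7256619  191.06052398]
[276.67390699 205.77744342]
[166.85683855 227.05420834]
```

View pics/w1.png

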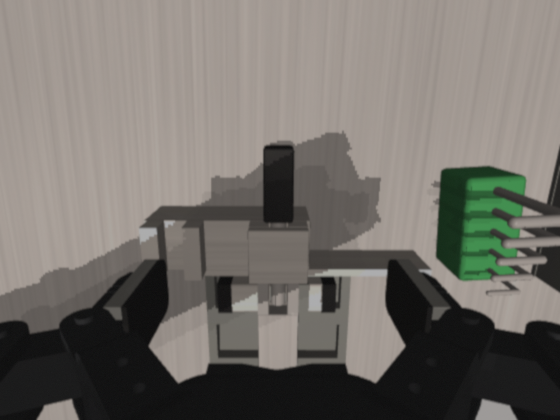

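```bash
python3 - <<'E'
from h import *
z=np.load("/tmp/w1.npz"); im,d,K,T=[z[k] for k in("im","d","K","T")]; P=cloud(d,K,T)
for n,(u,v,zz) in dict(gTL=(265,150,61),gTR=(292,150,61),gBL=(264.5,220,61),gBR=(293,220,61)).items(): print(n,ray(u,v,K,T,zz)[:2].round(1),P[v-(-3 if v<200 else 3),279].round(0))
for r in (235,250,265): print(r,[(c,int(P[r,c,0]),int(P[r,c,2])) for c in range(136,320,6)])
for c in(148,170,195,225,278): print(c,[(r,int(P[r,c,1]),int(P[r,c,2])) for r in range(200,290,5)])
c=cv2.resize(im[190:320,120:360],None,fx=3.3,fy=3.3,interpolation=cv2.INTER_CUBIC); c=cv2.convertScaleAbs(c,alpha=1.6); cv2.imwrite("pics/crop1.png",c)
E
```

```text
gTL [515.8 336.4] [526. 335.  61.]
gTR [534.5 336.9] [526. 335.  61.]
gBL [516.4 285.6] [527. 288.  62.]
gBR [537.2 286.2] [527. 288.  62.]
235 [(136, 397, 0), (142, 426, 62), (148, 431, 62), (154, 435, 61), (160, 437, 54), (166, 439, 44), (172, 443, 43), (178, 448, 43), (184, 458, 63), (190, 462, 62), (196, 466, 60), (202, 468, 49), (208, 471, 44), (214, 476, 43), (220, 481, 44), (226, 485, 43), (232, 490, 42), (238, 495, 45), (244, 500, 42), (250, 506, 68), (256, 510, 67), (262, 515, 68), (268, 519, 68), (274, 523, 68), (280, 527, 68), (286, 532, 68), (292, 536, 67), (298, 540, 68), (304, 545, 67), (310, 556, 0), (316, 562, 0)]
250 [(136, 396, 0), (142, 425, 61), (148, 430, 61), (154, 434, 62), (160, 437, 56), (166, 438, 44), (172, 442, 43), (178, 447, 43), (184, 456, 61), (190, 461, 61), (196, 465, 61), (202, 468, 54), (208, 471, 43), (214, 476, 44), (220, 481, 45), (226, 485, 43), (232, 490, 43), (238, 495, 43), (244, 500, 43), (250, 506, 67), (256, 510, 68), (262, 515, 66), (268, 519, 67), (274, 523, 67), (280, 528, 67), (286, 532, 68), (292, 536, 68), (298, 541, 66), (304, 545,
[... 1296 characters left out ...]
 61), (255, 257, 62), (260, 252, 61), (265, 249, 62), (270, 245, 61), (275, 241, 62), (280, 237, 62), (285, 199, 0)]
225 [(200, 284, 0), (205, 279, 0), (210, 279, 15), (215, 279, 29), (220, 279, 42), (225, 275, 43), (230, 271, 43), (235, 266, 43), (240, 262, 43), (245, 258, 44), (250, 254, 44), (255, 250, 44), (260, 246, 44), (265, 241, 43), (270, 236, 42), (275, 231, 42), (280, 219, 27), (285, 219, 35)]
278 [(200, 300, 60), (205, 297, 61), (210, 293, 60), (215, 289, 61), (220, 286, 61), (225, 280, 56), (230, 279, 64), (235, 276, 66), (240, 272, 67), (245, 269, 67), (250, 265, 68), (255, 260, 66), (260, 257, 67), (265, 253, 68), (270, 249, 68), (275, 245, 67), (280, 242, 68), (285, 231, 56)]
```

View pics/crop1.png

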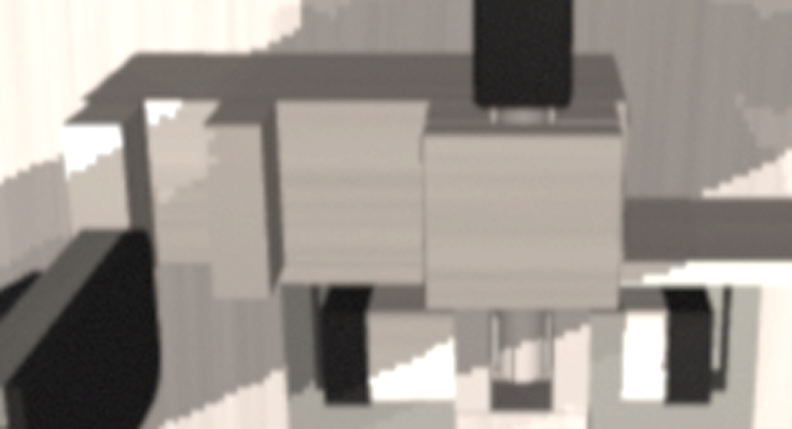

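```bash
python3 - <<'E'
from h import *
plan([(526.4,298.5,31,0.022)])
E
```

```text
row [-0.0104, 0.0113, 0.7021] [-0.0001, -0.0005, 0.0027] n>= 4
```

Call:
send_rows([
  [[-0.01, 0.011, 0.3], [0, 0, 0.003], -1],
  [[-0.01, 0.011, 0.5], [0, 0, 0.003], -1],
  [[-0.01, 0.011, 0.702], [0, 0, 0.003], -1],
  [[-0.01, 0.011, 0.702], [0, 0, 0.003], -1],
  [[-0.01, 0.011, 0.702], [0, 0, 0.003], -1],
  [[-0.01, 0.011, 0.702], [0, 0, 0.003], 1],
  [[-0.01, 0.011, 0.702], [0, 0, 0.003], 1],
  [[-0.01, 0.011, 0.702], [0, 0, 0.003], 1],
  [[-0.01, 0.011, 0.702], [0, 0, 0.003], 1],
  [[-0.01, 0.011, 0.702], [0, 0, 0.003], 1],
], force=60)

```text
t: 2.28
tool_pos: [528.1, 297.1, 32.4]
orientation: [2.201, 2.241, 0.004]
force: [-0.9, -0.2, 0.0]
gripper_width: 25.9
grip_force: 0.4
```

Call:
send_rows([
  [[0, 0, 0], [0, 0, 0], 1],
  [[0, 0, 0], [0, 0, 0], 1],
  [[0, 0, 0], [0, 0, 0], 1],
])

```text
t: 2.53
tool_pos: [527.6, 296.9, 32.1]
orientation: [-2.201, -2.241, -0.002]
force: [-2.9, -0.3, 7.8]
gripper_width: 21.0
grip_force: 58.4
```

```bash
python3 - <<'E'
from h import *
o=bot.get_obs();print(o["tool_pos"],o["force"],o["ft_torque"],o["gripper_width"],o["grip_force"])
plan([(526.4,298.5,31,0.022)])
E
```

```text
[527.57749532 296.93097243  32.14773006] [-2.88022493 -0.30281208  7.82256696] [-0.18469132  0.487902    0.00677606] 20.973990832616213 58.40169131755829
row [0.0079, -0.0057, 0.0057] [0.0003, -0.0006, -0.0019] n>= 1
```

Call:
send_rows([
  [[0.06, 0, 0], [0, 0, 0], 1],
  [[0.12, 0, 0], [0, 0, 0], 1],
  [[0.18, 0, 0], [0, 0, 0], 1],
  [[0.24, 0, 0], [0, 0, 0], 1],
  [[0.3, 0, 0], [0, 0, 0], 1],
  [[0.36, 0, 0], [0, 0, 0], 1],
  [[0.42, 0, 0], [0, 0, 0], 1],
  [[0.45, 0, 0], [0, 0, 0], 1],
  [[0.45, 0, 0], [0, 0, 0], 1],
  [[0.45, 0, 0], [0, 0, 0], 1],
], force=80)

```text
t: 3.37
tool_pos: [525.3, 386.8, 30.4]
orientation: [-2.2, -2.242, 0.001]
force: [0.5, -0.8, -1.1]
gripper_width: 21.2
grip_force: 53.6
```

Call:
send_rows([
  [[0, 0, -0.1], [0, 0, 0], 1],
  [[0, 0, -0.15], [0, 0, 0], 1],
  [[0, -0.1, -0.15], [0, 0, 0], 1],
  [[0, -0.2, -0.15], [0, 0, 0], 1],
  [[0, -0.3, -0.15], [0, 0, 0], 1],
  [[0, -0.4, -0.15], [0, 0, 0], 1],
  [[0, -0.4, -0.15], [0, 0, 0], 1],
  [[0, -0.4, -0.15], [0, 0, 0], 1],
  [[0, -0.4, -0.15], [0, 0, 0], 1],
])

```text
t: 4.12
tool_pos: [446.9, 384.7, 61.5]
orientation: [2.202, 2.24, 0.002]
force: [0.7, 0.5, -0.5]
gripper_width: 20.6
grip_force: 81.0
```

```bash
python3 - <<'E'
from h import *
im,d,K,T=snap("side","s2.png")
o=bot.get_obs();print(o["t"],o["tool_pos"],o["orientation"],o["force"],o["ft_torque"],o["gripper_width"],o["grip_force"])
im2,d2,K2,T2=snap("wrist"); np.savez("/tmp/w2.npz",im=im2,d=d2,K=K2,T=T2)
u,v=proj((446,340,70),K,T).astype(int); print(u,v)
a=cv2.resize(im[v-50:v+50,u-70:u+70],(560,400)); b=cv2.resize(im2[:,:],(560,420))[:400]
cv2.imwrite("pics/c2.png",cv2.resize(np.hstack([a,b]),(800,286)))
E
```

```text
4.1667 [447.19683411 384.67475608  61.38981501] [2.20242473 2.23939232 0.00238577] [ 0.43415984 -0.29309418 -1.4512257 ] [ 0.09001364 -0.08711625  0.01494509] 20.692638886062976 81.03720188140869
253 117
```

View pics/c2.png

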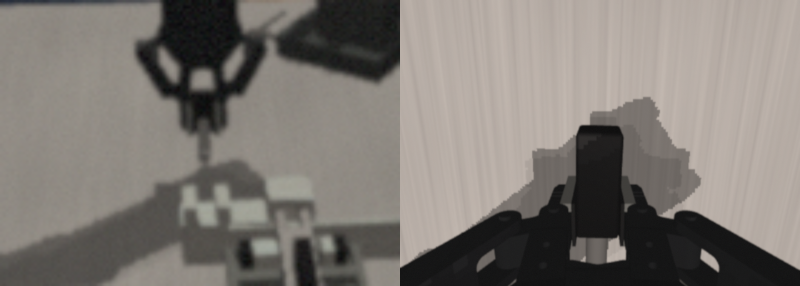

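```bash
python3 - <<'E'
from h import *
z=np.load("/tmp/w2.npz"); im,d,K,T=[z[k] for k in("im","d","K","T")]; P=cloud(d,K,T)
s=420/420
# picture right half: x 400..800 -> full 560 ; scale 1.4
for r in range(175,350,15): print(r,[P[r,c].round(1).tolist() for c in (275,283,290)], im[r,275])
g=(P[...,2]>85)&(P[...,2]<100)
r0=np.argwhere(g[180:325,255:320]); pts=P[180:325,255:320][g[180:325,255:320]]
A=np.c_[pts[:,:2],np.ones(len(pts))]; print(np.linalg.lstsq(A,pts[:,2],rcond=None)[0],pts.min(0),pts.max(0))
plan([(446.6,384.7,61.4,.022)])
E
```

```text
175 [[446.7, 425.2, 69.1], [451.3, 412.5, -0.1], [455.3, 412.4, -0.6]] [48 49 52]
190 [[446.8, 424.1, 89.6], [449.3, 424.1, 89.0], [451.6, 424.2, 89.6]] [34 35 36]
205 [[446.8, 419.2, 89.7], [449.4, 419.0, 89.0], [451.7, 419.3, 90.0]] [29 30 32]
220 [[446.9, 414.2, 90.1], [449.5, 414.4, 90.7], [451.8, 414.3, 90.2]] [29 29 30]
235 [[447.0, 408.8, 89.7], [449.7, 408.6, 88.9], [452.0, 408.4, 88.4]] [24 25 26]
250 [[447.1, 403.5, 89.6], [449.7, 404.0, 90.8], [452.1, 403.5, 89.7]] [24 25 25]
265 [[447.2, 398.0, 89.7], [449.9, 398.1, 89.8], [452.2, 398.4, 90.5]] [24 23 25]
280 [[447.3, 392.0, 89.0], [450.0, 392.5, 89.8], [452.4, 392.8, 90.3]] [24 24 26]
295 [[447.3, 386.8, 89.9], [450.1, 386.7, 89.6], [452.6, 386.5, 89.2]] [24 23 24]
310 [[447.4, 380.7, 89.6], [450.2, 381.2, 90.4], [452.7, 381.3, 90.4]] [22 22 24]
325 [[447.5, 374.5, 89.3], [450.4, 374.2, 88.7], [452.9, 375.1, 90.1]] [22 23 23]
340 [[447.7, 364.9, 84.5], [450.7, 364.1, 83.4], [458.1, 304.6, -0.1]] [ 99 104 110]
[ 1.02166686e-01 -2.70698479e-02  5.48555248e+01] [440.08201527 373.88424031  85.0145515 ] [462.73251645 425.72703666  99.87445707]
row [0.0005, -0.0031, -0.0007] [0.0007, -0.0002, -0.0028] n>= 1
```

```bash
python3 - <<'E'
from h import *
z=np.load("/tmp/w1.npz"); K,T=z["K"],z["T"]
print("notch walls",ray(157,230,K,T,62)[:2],ray(183,230,K,T,62)[:2], ray(160,258,K,T,62)[:2],ray(184.5,258,K,T,62)[:2],ray(165.5,235,K,T,44)[:2])
print("bore blk edges",ray(249.5,240,K,T,67)[:2],ray(307.5,240,K,T,67)[:2])
z=np.load("/tmp/w2.npz"); im,d,K,T=[z[k] for k in("im","d","K","T")]; P=cloud(d,K,T)
for r in (190,205,220):
    g=im[r].max(-1)<60; c=np.where(g[200:350])[0]+200; print(r,c.min(),c.max(),ray(c.min()-.5,r,K,T,89.7)[:2],ray(c.max()+.5,r,K,T,89.7)[:2])
for r in (340,345,350,355,360):
    print(r,[(c,int(im[r,c,0]),int(P[r,c,2])) for c in range(250,305,3)])
E
```

```text
notch walls [438.05743335 276.13038647] [457.05632027 276.65111115] [439.01531502 254.07531141] [457.30394536 254.57738716] [438.41875262 265.74082455]
bore blk edges [506.05058483 272.1065504 ] [547.89357448 273.25404927]
190 247 311 [437.58424821 424.02106056] [458.49482105 424.36357524]
205 247 311 [437.56054837 419.01883835] [458.70353625 419.36377965]
220 246 310 [437.20747635 413.89885501] [458.58792024 414.24624311]
340 [(250, 103, 0), (253, 104, 0), (256, 103, 0), (259, 97, 0), (262, 77, 81), (265, 87, 84), (268, 93, 84), (271, 97, 85), (274, 99, 84), (277, 99, 83), (280, 98, 84), (283, 93, 83), (286, 86, 82), (289, 75, 80), (292, 151, 0), (295, 159, 0), (298, 157, -1), (301, 156, 0), (304, 159, 0)]
345 [(250, 103, 203), (253, 104, 0), (256, 103, 0), (259, 97, 0), (262, 78, 81), (265, 88, 82), (268, 93, 83), (271, 97, 84), (274, 99, 84), (277, 99, 85), (280, 97, 84), (283, 92, 83), (286, 85, 81), (289, 77, 81), (292, 151, 0), (295, 159, -1), (298, 157, 0), (301, 157, 0), (304, 159, 0)]
350 [(250, 103, 0), (253, 104, 0), (256, 103, 0), (259, 96, 0), (262, 77, 81), (265, 88, 83), (268, 94, 85), (271, 97, 84), (274, 99, 85), (277, 99, 84), (280, 96, 84), (283, 92, 83), (286, 85, 83), (289, 98, 80), (292, 161, 0), (295, 158, 1), (298, 157, 0), (301, 157, 0), (304, 159, 0)]
355 [(250, 104, 0), (253, 104, 0), (256, 103, 0), (259, 96, 0), (262, 78, 82), (265, 88, 83), (268, 94, 83), (271, 98, 85), (274, 99, 84), (277, 98, 83), (280, 96, 83), (283, 92, 83), (286, 84, 82), (289, 103, 80), (292, 161, 0), (295, 158, -1), (298, 166, 0), (301, 167, 0), (304, 169, 0)]
360 [(250, 104, 0), (253, 104, 0), (256, 129, 0), (259, 144, 0), (262, 79, 82), (265, 88, 84), (268, 94, 84), (271, 98, 83), (274, 100, 85), (277, 99, 85), (280, 96, 84), (283, 91, 84), (286, 83, 81), (289, 112, 80), (292, 170, 0), (295, 169, 0), (298, 167, 0), (301, 169, 0), (304, 169, 0)]
```

Call:
send_rows([
  [[-0.15, -0.014, 0], [0, 0, -0.012], 1],
  [[-0.3, -0.014, 0], [0, 0, -0.012], 1],
  [[-0.4, -0.014, 0], [0, 0, -0.012], 1],
  [[-0.445, -0.014, 0], [0, 0, -0.012], 1],
  [[-0.445, -0.014, 0], [0, 0, -0.012], 1],
  [[-0.445, -0.014, 0], [0, 0, -0.012], 1],
  [[-0.445, -0.014, 0], [0, 0, -0.012], 1],
])

```text
t: 4.8
tool_pos: [445.0, 297.8, 61.1]
orientation: [-2.172, -2.269, -0.002]
force: [-0.4, 0.4, -0.2]
gripper_width: 20.8
grip_force: 81.0
```

```bash
python3 - <<'E'
from h import *
im,d,K,T=snap("wrist"); np.savez("/tmp/w3.npz",im=im,d=d,K=K,T=T)
o=bot.get_obs();print(o["tool_pos"],o["orientation"],o["force"],o["gripper_width"],o["grip_force"])
P=cloud(d,K,T)
c=cv2.resize(im[150:420,130:430],None,fx=2,fy=2); cv2.imwrite("pics/c3.png",cv2.convertScaleAbs(c,alpha=1.4))
for r in (190,205,220):
    g=im[r].max(-1)<60; c=np.where(g[200:350])[0]+200; print(r,c.min(),c.max(),ray(c.min()-.5,r,K,T,89.7)[:2],ray(c.max()+.5,r,K,T,89.7)[:2])
E
```

```text
[444.74955797 297.96290958  61.00550856] [-2.17179645e+00 -2.26934549e+00 -2.09227946e-03] [-0.58479465  0.829459   -1.08069146] 20.53127472118062 81.0478663444519
190 247 311 [434.33551698 336.93287568] [455.17619203 337.83422506]
205 247 311 [434.44530187 331.94526512] [455.51687803 332.85587262]
220 247 310 [434.55754618 326.84592173] [455.53733961 327.75182154]
```

View pics/c3.png

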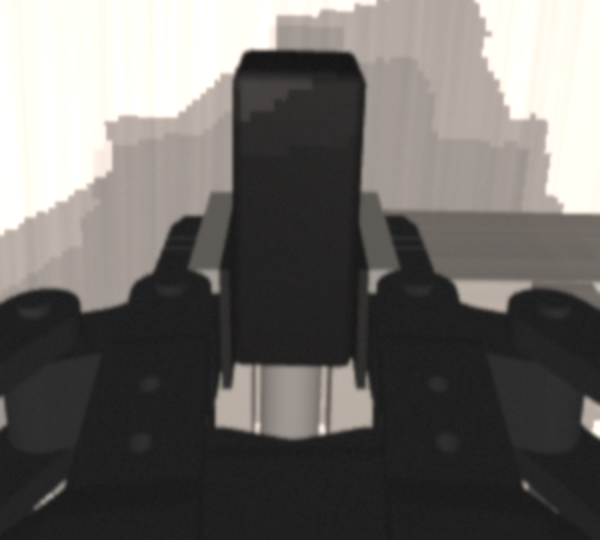

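Call:
send_rows([
  [[0, 0, 0.05], [0, 0, 0], 1],
  [[0, 0, 0.1], [0, 0, 0], 1],
  [[0, 0, 0.125], [0, 0, 0], 1],
  [[0, 0, 0.138], [0, 0, 0], 1],
  [[0, 0, 0.138], [0, 0, 0], 1],
  [[0, 0, 0.138], [0, 0, 0], 1],
  [[0, 0, 0.138], [0, 0, 0], 1],
])

```text
t: 5.43
tool_pos: [444.6, 295.9, 33.0]
orientation: [2.174, 2.268, -0.0]
force: [-0.8, 0.8, -0.9]
gripper_width: 21.0
grip_force: 81.1
```

Call:
send_rows([
  [[0, 0, 0], [0, 0, 0], 0.2],
  [[0, 0, 0], [0, 0, 0], 0.2],
  [[0, 0, 0], [0, 0, 0], 0.2],
  [[0, 0, 0], [0, 0, 0], 0.2],
  [[0, 0, 0], [0, 0, 0], -0.2],
  [[0, 0, 0], [0, 0, 0], -0.2],
  [[0, 0, 0], [0, 0, 0], -0.2],
])

```text
t: 6.02
tool_pos: [444.6, 295.9, 33.3]
orientation: [2.174, 2.268, 0.0]
force: [0.2, -0.6, -0.0]
gripper_width: 50.8
grip_force: 0.0
```

```bash
python3 - <<'E'
from h import *
im,d,K,T=snap("wrist","w4.png"); np.savez("/tmp/w4.npz",im=im,d=d,K=K,T=T)
o=bot.get_obs();print(o["t"],o["tool_pos"],o["orientation"],o["force"],o["gripper_width"],o["grip_force"])
P=cloud(d,K,T)
for r in range(150,345,15): print(r,P[r,279].round(1),im[r,279])
E
```

```text
6.0667 [444.55413876 295.94012075  33.32810994] [-2.17420006e+00 -2.26766563e+00 -7.80057918e-05] [ 0.72644127  0.35194005 -1.00803645] 51.17404580249745 0.0
150 [444.6 341.1   0.5] [174 181 192]
165 [ 4.450e+02  3.337e+02 -4.000e-01] [117 122 129]
180 [444.5 336.2  49.1] [15 16 16]
195 [444.5 333.9  62. ] [39 40 42]
210 [444.8 328.3  60.1] [29 29 31]
225 [445.  323.3  60.7] [25 26 27]
240 [445.2 318.   60.8] [25 25 26]
255 [445.5 312.3  60.2] [25 25 26]
270 [445.7 307.4  61.7] [23 23 25]
285 [446.  301.3  60.8] [24 24 24]
300 [446.2 295.9  61.5] [23 23 24]
315 [446.5 289.7  61. ] [24 23 23]
330 [446.7 283.8  61.3] [22 23 23]
```

```bash
python3 - <<'E'
from h import *
o=bot.get_obs();p=o["tool_pos"]
plan([(p[0],p[1],150,.022),(530.4,103.8,150,.022),(530.4,103.8,67,.022)])
E
```

```text
row [0.0, 0.0, -0.5834] [0.0, -0.0, 0.01] n>= 3
row [-0.9699, 0.408, 0.0] [0.0, 0.0, 0.0] n>= 6
row [0.0, 0.0, 0.415] [0.0, 0.0, 0.0] n>= 2
```

Call:
send_rows([
  [[0, 0, -0.2], [0, 0, 0], -0.2],
  [[0, 0, -0.4], [0, 0, 0], -0.2],
  [[0, 0, -0.583], [0, 0, 0.01], -0.2],
  [[0, 0, -0.583], [0, 0, 0.01], -0.2],
])

```text
t: 6.4
tool_pos: [448.3, 298.2, 156.5]
orientation: [2.198, 2.243, 0.018]
force: [1.0, 0.2, -0.1]
gripper_width: 51.2
grip_force: 0.0
```

Call:
send_rows([
  [[-0.97, 0.408, 0], [0, 0, 0], -0.2],
  [[-0.97, 0.408, 0], [0, 0, 0], -0.2],
  [[-0.97, 0.408, 0], [0, 0, 0], -0.2],
  [[-0.97, 0.408, 0], [0, 0, 0], -0.2],
  [[-0.97, 0.408, 0], [0, 0, 0], -0.2],
  [[-0.97, 0.408, 0], [0, 0, 0], -0.2],
  [[-0.97, 0.408, 0], [0, 0, 0], -0.2],
  [[-0.97, 0.408, 0], [0, 0, 0], -0.2],
  [[-0.97, 0.408, 0], [0, 0, 0], -0.2],
])

```text
t: 7.15
tool_pos: [529.8, 105.5, 149.7]
orientation: [-2.194, -2.248, -0.0]
force: [0.2, 0.6, 0.4]
gripper_width: 50.9
grip_force: 0.0
```

```bash
python3 - <<'E'
from h import *
im,d,K,T=snap("wrist","w5.png"); np.savez("/tmp/w5.npz",im=im,d=d,K=K,T=T)
o=bot.get_obs();print(o["t"],o["tool_pos"],o["orientation"])
P=cloud(d,K,T); m=(abs(P[...,2]-91)<5)&(im.max(-1)<70); m[:, :200]=0;m[:,360:]=0
pts=P[m]; print(len(pts)); r=cv2.minAreaRect(pts[:,:2].astype(np.float32)); print(r)
# pin still parked
m=(abs(P[...,2]-61)<4)&(im.max(-1)<60)&(P[...,1]>270); print(m.sum(), P[m].mean(0) if m.any() else 0)
plan([(530.4,103.8,67,.022)])
E
```

```text
7.2 [529.75182452 105.72945568 149.69676708] [-2.19284621e+00 -2.24842876e+00 -4.85034133e-05]
2952
((530.8521728515625, 104.79315185546875), (15.565237045288086, 68.40189361572266), 0.8801384568214417)
0 0
row [-0.01, 0.0032, 0.4135] [-0.0003, -0.0003, 0.0015] n>= 2
```

View pics/w5.png

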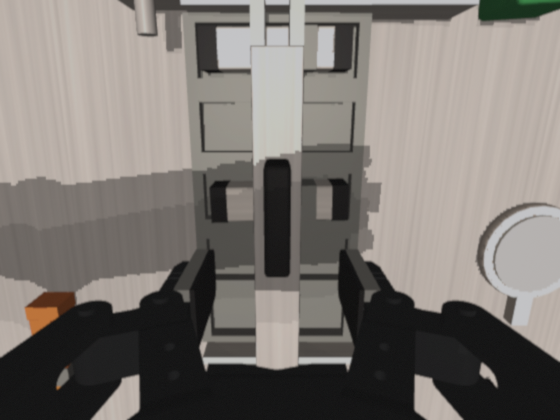

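Call:
send_rows([
  [[-0.005, 0.004, 0.2], [0, 0, 0], -0.2],
  [[-0.005, 0.004, 0.413], [0, 0, 0], -0.2],
  [[-0.005, 0.004, 0.413], [0, 0, 0], -0.2],
  [[-0.005, 0.004, 0.413], [0, 0, 0], -0.2],
  [[-0.005, 0.004, 0.413], [0, 0, 0], 1],
  [[-0.005, 0.004, 0.413], [0, 0, 0], 1],
  [[-0.005, 0.004, 0.413], [0, 0, 0], 1],
  [[-0.005, 0.004, 0.413], [0, 0, 0], 1],
  [[-0.005, 0.004, 0.413], [0, 0, 0], 1],
  [[-0.005, 0.004, 0.413], [0, 0, 0], 1],
], force=30)

```text
t: 8.03
tool_pos: [532.6, 103.4, 69.6]
orientation: [2.196, 2.245, 0.006]
force: [-1.7, 0.5, 8.5]
gripper_width: 15.2
grip_force: 30.7
```

Call:
send_rows([
  [[0, 0.05, 0], [0, 0, 0], 1],
  [[0, 0.1, 0], [0, 0, 0], 1],
  [[0, 0.15, 0], [0, 0, 0], 1],
  [[0, 0.2, 0], [0, 0, 0], 1],
  [[0, 0.25, 0], [0, 0, 0], 1],
  [[0, 0.3, 0], [0, 0, 0], 1],
  [[0, 0.35, 0], [0, 0, 0], 1],
  [[0, 0.4, 0], [0, 0, 0], 1],
  [[0, 0.44, 0], [0, 0, 0], 1],
  [[0, 0.445, 0], [0, 0, 0], 1],
])

```text
t: 8.87
tool_pos: [620.1, 105.6, 69.6]
orientation: [-2.195, -2.245, 0.0]
force: [-10.2, 1.5, 16.3]
gripper_width: 15.3
grip_force: 32.4
```

Call:
send_rows([
  [[0, 0, 0], [0, 0, 0], 1],
  [[0, 0, 0], [0, 0, 0], -0.2],
  [[0, 0, 0], [0, 0, 0], -0.2],
  [[0, 0, 0], [0, 0, 0], -0.2],
  [[0, 0, 0], [0, 0, 0], -0.2],
])

```text
t: 9.28
tool_pos: [620.5, 104.7, 67.7]
orientation: [2.197, 2.245, 0.001]
force: [0.2, -0.2, 0.9]
gripper_width: 51.1
grip_force: 0.0
```

```bash
python3 - <<'E'
from h import *
o=bot.get_obs();print(o["t"],o["tool_pos"],o["orientation"],o["force"],o["joints"])
im,d,K,T=snap("wrist"); P=cloud(d,K,T); m=(abs(P[...,2]-91)<5)&(im.max(-1)<70); m[:, :200]=0;m[:,360:]=0
print(cv2.minAreaRect(P[m][:,:2].astype(np.float32)))
im,d,K,T=snap("top","t6.png"); np.savez("/tmp/t6.npz",im=im,d=d,K=K,T=T); P=cloud(d,K,T)
m=np.zeros(d.shape,np.uint8); sl=np.s_[135:265,290:430]; m[sl]=(im[sl].max(-1)>110)&(P[sl][...,2]>20)
n,l,s,c=cv2.connectedComponentsWithStats(m)
for i in range(1,n):
    if s[i,4]>40:
        r=np.array([ray(u,v,K,T,29)[:2] for v,u in np.argwhere(l==i)],np.float32)
        print("spare?",s[i],[np.round(x,1) for x in cv2.minAreaRect(r)])
p=o["tool_pos"]
plan([(p[0],p[1],200,-.2),(560,-60,200,-.2),(560,-220,200,-.2)])
E
```

```text
9.2833 [620.49814388 104.65929293  67.66996177] [2.19663271e+00 2.24524782e+00 9.47075303e-04] [ 0.23986772 -0.23503806  0.87990874] [-0.51959227  0.614709    0.34888356  1.81298587 -0.28906173  0.76319012
  0.00268522]
((620.6052856445312, 107.32328796386719), (57.02661895751953, 56.145973205566406), 47.03437423706055)
spare? [325 153  31  15 301] [array([ 632.6, -257. ]), array([76.2, 26.4]), np.float64(79.4)]
spare? [372 154  57  27 381] [array([ 611.3, -407.4]), array([148.3,  33.3]), np.float64(71.1)]
spare? [321 189  32  16 307] [array([ 538.6, -245.2]), array([76.6, 25.9]), np.float64(77.5)]
spare? [375 209  31  13 311] [array([ 492.4, -379. ]), array([76.4, 26. ]), np.float64(84.1)]
spare? [316 218  32  18 314] [array([ 463.9, -231.7]), array([76.8, 25.8]), np.float64(73.9)]
row [-0.0001, 0.0011, -0.6631] [0.0001, 0.0, 0.1109] n>= 4
row [-0.867, -0.1329, 0.0] [0.0, 0.0, 0.0] n>= 5
row [-0.7841, 0.1589, 0.0] [0.0, 0.0, 0.0] n>= 4
```

```bash
cat >> h.py <<'E'
def spares(im,d,K,T):
    P=cloud(d,K,T); m=((P[...,2]>18)&(P[...,2]<45)&(P[...,0]>380)&(P[...,0]<720)&(P[...,1]<-130)&(P[...,1]>-470)).astype(np.uint8)
    n,l,s,c=cv2.connectedComponentsWithStats(m); out=[]
    for i in range(1,n):
        if s[i,4]>40:
            r=np.array([ray(u,v,K,T,29)[:2] for v,u in np.argwhere(l==i)],np.float32)
            (c,(a,b),g)=cv2.minAreaRect(r)
            if a<b: a,b,g=b,a,g-90
            if g<0: g+=180
            print("obj",np.round(c,1),round(a),round(b),"long-axis deg",round(g,1),"z",np.median(P[l==i][:,2]).round(1))
E
python3 - <<'E'
from h import *
for f in("top0","t6"):
    z=np.load("/tmp/%s.npz"%f); im,d,K,T=[z[k] for k in("im","d","K","T")]; spares(im,d,K,T); print()
cv2.imwrite("pics/c6.png",np.hstack([cv2.resize(np.load("/tmp/%s.npz"%f)["im"][135:265,290:430],None,fx=2.8,fy=2.8) for f in("top0","t6")]))
E
```

```text
obj [ 632.2 -256.4] 101 30 long-axis deg 79.4 z 30.0
obj [ 616.9 -403. ] 140 36 long-axis deg 75.6 z 22.8
obj [ 538.7 -244.7] 101 28 long-axis deg 77.7 z 30.2
obj [ 492.7 -377.7] 103 28 long-axis deg 84.1 z 30.0
obj [ 464.3 -231.3] 101 28 long-axis deg 73.9 z 30.0

obj [ 632.3 -256.3] 101 29 long-axis deg 79.4 z 30.0
obj [ 613.4 -402.7] 143 34 long-axis deg 71.1 z 22.9
obj [ 538.7 -244.7] 101 28 long-axis deg 77.7 z 30.2
obj [ 492.8 -377.5] 103 28 long-axis deg 84.1 z 30.5
obj [ 464.4 -231.5] 101 28 long-axis deg 73.6 z 30.3
```

View pics/c6.png

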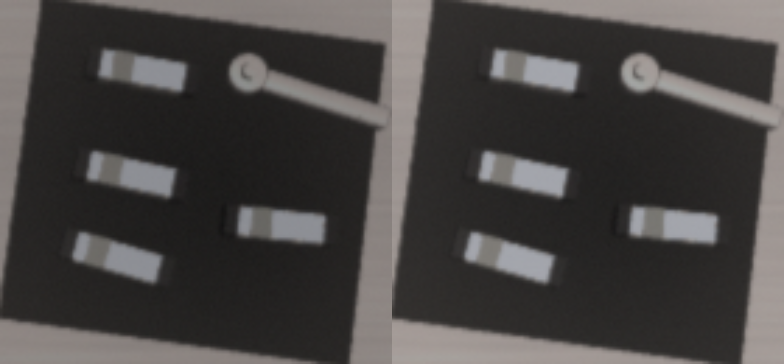

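```bash
python3 - <<'E'
from h import *
o=bot.get_obs();p=o["tool_pos"]
plan([(p[0],p[1],180,.02),(545,-60,180,-.13),(464.4,-231.5,130,-.285)])
E
```

```text
row [-0.0, 0.0001, -0.5631] [0.0001, 0.0, 0.0009] n>= 3
row [-0.8156, -0.393, 0.0] [0.0, 0.0, 0.075] n>= 5
row [-0.9025, -0.2884, 0.25] [0.0, 0.0, 0.0775] n>= 5
```

Call:
send_rows([
  [[0, 0, -0.2], [0, 0, 0], -0.3],
  [[0, 0, -0.4], [0, 0, 0], -0.3],
  [[0, 0, -0.563], [0, 0, 0], -0.3],
  [[0, 0, -0.563], [0, 0, 0], -0.3],
])

```text
t: 9.72
tool_pos: [624.5, 104.8, 187.1]
orientation: [2.194, 2.24, 0.016]
force: [1.4, 0.6, -0.5]
gripper_width: 55.7
grip_force: 0.0
```

Call:
send_rows([
  [[-0.816, -0.393, 0], [0, 0, 0.075], -0.3],
  [[-0.816, -0.393, 0], [0, 0, 0.075], -0.3],
  [[-0.816, -0.393, 0], [0, 0, 0.075], -0.3],
  [[-0.816, -0.393, 0], [0, 0, 0.075], -0.3],
  [[-0.816, -0.393, 0], [0, 0, 0.075], -0.3],
])

```text
t: 10.13
tool_pos: [542.0, -66.9, 179.9]
orientation: [2.366, 2.065, -0.004]
force: [-0.2, -0.7, 0.5]
gripper_width: 55.4
grip_force: 0.0
```

Call:
send_rows([
  [[-0.902, -0.288, 0.25], [0, 0, 0.078], -0.3],
  [[-0.902, -0.288, 0.25], [0, 0, 0.078], -0.3],
  [[-0.902, -0.288, 0.25], [0, 0, 0.078], -0.3],
  [[-0.902, -0.288, 0.25], [0, 0, 0.078], -0.3],
  [[-0.902, -0.288, 0.25], [0, 0, 0.078], -0.3],
  [[-0.902, -0.288, 0.25], [0, 0, 0.078], -0.3],
  [[-0.902, -0.288, 0.25], [0, 0, 0.078], -0.3],
  [[-0.902, -0.288, 0.25], [0, 0, 0.078], -0.3],
])

```text
t: 10.8
tool_pos: [465.6, -231.2, 129.9]
orientation: [-2.513, -1.885, -0.001]
force: [-0.4, 0.8, 0.9]
gripper_width: 55.8
grip_force: 0.0
```

```bash
cat >> h.py <<'E'
def under(name=None,zt=29.,cut=18,upper=45,phi=None,R0=90,show=True):
    """pack under the gripper, from wrist depth"""
    o=bot.get_obs(); p=o["tool_pos"]; im,d,K,T=snap("wrist",name); P=cloud(d,K,T)
    m=((P[...,2]>cut)&(P[...,2]<upper)&(np.hypot(P[...,0]-p[0],P[...,1]-p[1])<R0)).astype(np.uint8)
    n,l,s,c=cv2.connectedComponentsWithStats(m)
    for i in range(1,n):
        if s[i,4]>300:
            pts=P[l==i]; pts=pts[pts[:,2]>np.percentile(pts[:,2],70)-4]
            (c,(a,b),g)=cv2.minAreaRect(pts[:,:2].astype(np.float32))
            if a<b: a,b,g=b,a,g-90
            if g<0: g+=180
            print("under",np.round(c,1),round(a),round(b),"deg",round(g,1),"z",np.median(pts[:,2]).round(1),"n",s[i,4])
E
python3 - <<'E'
from h import *
o=bot.get_obs();p=o["tool_pos"];print(o["t"],p,o["gripper_width"],o["joints"].round(2))
under("w7.png")
plan([(464.4,-231.5,16,-.285)])
E
```

```text
10.8 [ 465.5857881  -231.16855118  129.85483157] 55.75643467202792 [-0.09  0.39  0.54  2.05 -0.29  0.78  0.34]
under [ 537.8 -246.7] 101 27 deg 77.7 z 29.0 n 5158
under [ 462.9 -233.4] 101 27 deg 73.7 z 29.1 n 5312
row [-0.0072, -0.0068, 0.5698] [0.0002, -0.0003, 0.0014] n>= 3
```

View pics/w7.png

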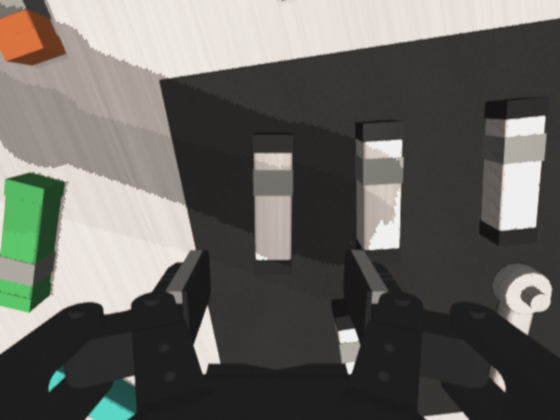

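```bash
python3 - <<'E'
from h import *
f=-.2836
ty=np.array([np.cos(f),np.sin(f),0]);tz=np.array([0,0,-1.]);M=R.from_matrix(np.stack([np.cross(ty,tz),ty,tz],1))
plan([(463.5,-232.4,130,-.2836),(490,-100,130,-.7),(520,60,130,-1.2),(529.8,156.6,110,-1.55)],(np.array([463.5,-232.4,16]),M))
E
```

```text
row [0.0, 0.0, -0.57] [0.0, 0.0, 0.0] n>= 3
row [0.6726, -0.058, 0.0] [0.0, 0.0, 0.2082] n>= 4
row [0.7085, -0.4006, 0.0] [0.0, 0.0, 0.25] n>= 5
row [0.2207, -0.4324, 0.1] [0.0, 0.0, 0.175] n>= 3
```

Call:
send_rows([
  [[-0.009, -0.008, 0.2], [0, 0, 0], -0.3],
  [[-0.009, -0.008, 0.4], [0, 0, 0], -0.3],
  [[-0.009, -0.008, 0.57], [0, 0, 0], -0.3],
  [[-0.009, -0.008, 0.57], [0, 0, 0], -0.3],
  [[-0.009, -0.008, 0.57], [0, 0, 0], -0.3],
  [[-0.009, -0.008, 0.57], [0, 0, 0], 1],
  [[-0.009, -0.008, 0.57], [0, 0, 0], 1],
  [[-0.009, -0.008, 0.57], [0, 0, 0], 1],
  [[-0.009, -0.008, 0.57], [0, 0, 0], 1],
  [[-0.009, -0.008, 0.57], [0, 0, 0], 1],
], force=60)

```text
t: 11.68
tool_pos: [464.8, -233.3, 18.3]
orientation: [2.511, 1.883, 0.005]
force: [-1.0, 0.9, 7.8]
gripper_width: 24.6
grip_force: 59.1
```

Call:
send_rows([
  [[0, 0, 0], [0, 0, 0], 1],
  [[0, 0, 0], [0, 0, 0], 1],
  [[0, 0, -0.15], [0, 0, 0], 1],
  [[0, 0, -0.35], [0, 0, 0], 1],
  [[0, 0, -0.57], [0, 0, 0], 1],
  [[0, 0, -0.57], [0, 0, 0], 1],
])

```text
t: 12.18
tool_pos: [467.0, -235.4, 137.7]
orientation: [2.507, 1.877, 0.013]
force: [0.8, -1.1, -1.5]
gripper_width: 24.1
grip_force: 60.3
```

Call:
send_rows([
  [[0.67, -0.06, 0], [0, 0, 0.208], 1],
  [[0.67, -0.06, 0], [0, 0, 0.208], 1],
  [[0.67, -0.06, 0], [0, 0, 0.208], 1],
  [[0.67, -0.06, 0], [0, 0, 0.208], 1],
  [[0.67, -0.06, 0], [0, 0, 0.208], 1],
], force=80)

```text
t: 12.6
tool_pos: [490.5, -95.3, 130.6]
orientation: [-2.843, -1.331, -0.004]
force: [0.7, 0.7, -1.2]
gripper_width: 23.4
grip_force: 83.8
```

Call:
send_rows([
  [[0.71, -0.4, 0], [0, 0, 0.25], 1],
  [[0.71, -0.4, 0], [0, 0, 0.25], 1],
  [[0.71, -0.4, 0], [0, 0, 0.25], 1],
  [[0.71, -0.4, 0], [0, 0, 0.25], 1],
  [[0.71, -0.4, 0], [0, 0, 0.25], 1],
  [[0.71, -0.4, 0], [0, 0, 0.25], 1],
])

```text
t: 13.1
tool_pos: [519.9, 62.2, 130.5]
orientation: [-3.085, -0.59, -0.002]
force: [-0.5, -0.6, -1.3]
gripper_width: 23.0
grip_force: 83.8
```

Call:
send_rows([
  [[0.22, -0.43, 0.1], [0, 0, 0.175], 1],
  [[0.22, -0.43, 0.1], [0, 0, 0.175], 1],
  [[0.22, -0.43, 0.1], [0, 0, 0.175], 1],
  [[0.22, -0.43, 0.1], [0, 0, 0.175], 1],
  [[0.22, -0.43, 0.1], [0, 0, 0.175], 1],
  [[0.22, -0.43, 0.1], [0, 0, 0.175], 1],
  [[0.22, -0.43, 0.1], [0, 0, 0.175], 1],
  [[0.22, -0.43, 0.1], [0, 0, 0.175], 1],
])

```text
t: 13.77
tool_pos: [529.4, 153.3, 110.5]
orientation: [-3.141, -0.029, -0.001]
force: [-0.5, -0.6, -1.6]
gripper_width: 23.5
grip_force: 83.7
```

```bash
python3 - <<'E'
from h import *
o=bot.get_obs();print(o["t"],o["tool_pos"],o["gripper_width"],o["grip_force"],o["force"],o["joints"].round(2))
im,d,K,T=snap("wrist","w8.png"); np.savez("/tmp/w8.npz",im=im,d=d,K=K,T=T)
plan([(529.8,156.6,26,-1.55)])
E
```

```text
13.7667 [529.41321191 153.27967369 110.48607898] 23.462546767272272 83.72225403785706 [-0.5308414  -0.5569665  -1.62127835] [-1.    0.55  0.81  2.   -0.55  0.82 -1.43]
row [0.0022, -0.0144, 0.4219] [-0.0002, -0.0002, -0.0009] n>= 3
```

View pics/w8.png

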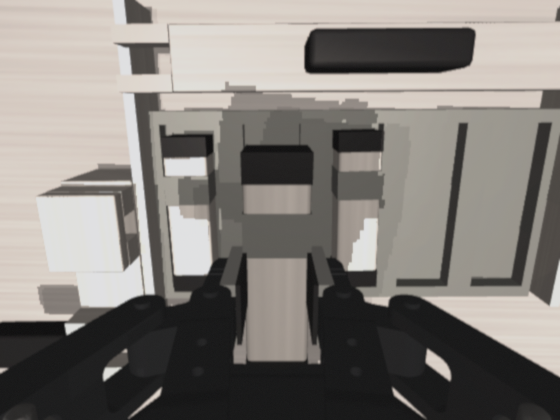

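```bash
python3 - <<'E'
from h import *
z=np.load("/tmp/w8.npz"); im,d,K,T=[z[k] for k in("im","d","K","T")]; P=cloud(d,K,T)
for r in (160,200,240): print(r,[(c,P[r,c].round(0).astype(int).tolist()) for c in range(230,330,8)])
r=200
print("nbr",[(c,P[r,c].round(0).astype(int).tolist()) for c in list(range(150,222,6))+list(range(326,400,6))])
for c in(188,278,357): print(c,[(v,P[v,c].round(0).astype(int).tolist()) for v in range(120,160,4)])
# tops in metric
for n,lo,hi,rr in(("L",30,45,(150,260)),("H",110,140,(150,230)),):
    q=P[rr[0]:rr[1],140:420].reshape(-1,3); q=q[(q[:,2]>lo)&(q[:,2]<hi)]
    h,e=np.histogram(q[:,1],bins=np.arange(60,260,4)); print(n,np.median(q[:,2]),[(int(e[i]),int(h[i])) for i in range(len(h)) if h[i]>30])
E
```

```text
160 [(230, [562, 183, 21]), (238, [562, 178, 23]), (246, [577, 165, 121]), (254, [577, 162, 122]), (262, [577, 159, 121]), (270, [577, 156, 122]), (278, [577, 153, 121]), (286, [577, 150, 121]), (294, [577, 148, 121]), (302, [577, 145, 121]), (310, [577, 142, 120]), (318, [563, 127, 22]), (326, [561, 120, 8])]
200 [(230, [536, 184, 23]), (238, [536, 178, 23]), (246, [562, 165, 120]), (254, [562, 162, 120]), (262, [562, 159, 121]), (270, [562, 156, 120]), (278, [562, 153, 122]), (286, [562, 150, 120]), (294, [562, 147, 122]), (302, [562, 144, 121]), (310, [562, 141, 120]), (318, [537, 126, 20]), (326, [534, 119, 9])]
240 [(230, [508, 184, 22]), (238, [508, 179, 21]), (246, [546, 165, 121]), (254, [546, 162, 122]), (262, [546, 159, 121]), (270, [546, 156, 121]), (278, [546, 153, 121]), (286, [546, 150, 121]), (294, [546, 147, 121]), (302, [546, 143, 121]), (310, [546, 140, 121]), (318, [510, 125, 23]), (326, [504, 117, 9])]
nbr [(150, [538, 232, 33]), (156, [535, 232, 22]), (162, [535, 228, 22]), (168, [539, 220, 36]), (174, [539, 216, 36]), (180, [539, 212, 37]), (186, [539, 209, 37])
[... 767 characters left out ...]
, [574, 153, 9]), (144, [572, 153, 10]), (148, [580, 153, 107]), (152, [580, 153, 119]), (156, [579, 153, 121])]
357 [(120, [588, 104, 21]), (124, [586, 102, 10]), (128, [583, 102, 11]), (132, [582, 107, 37]), (136, [580, 107, 36]), (140, [578, 107, 37]), (144, [575, 107, 37]), (148, [573, 106, 36]), (152, [570, 106, 36]), (156, [568, 106, 36])]
L 36.117754733278844 [(88, 386), (92, 719), (96, 703), (100, 704), (104, 712), (108, 714), (112, 688), (116, 132), (192, 325), (196, 735), (200, 705), (204, 714), (208, 708), (212, 708), (216, 689), (220, 203), (228, 239), (232, 1029), (236, 92)]
H 121.06317788882095 [(140, 743), (144, 859), (148, 857), (152, 860), (156, 852), (160, 874), (164, 580)]
```

Call:
send_rows([
  [[0, -0.012, 0.1], [0, 0, 0], 1],
  [[0, -0.012, 0.2], [0, 0, 0], 1],
  [[0, -0.012, 0.3], [0, 0, 0], 1],
  [[0, -0.012, 0.36], [0, 0, 0], 1],
  [[0, -0.012, 0.4], [0, 0, 0], 1],
  [[0, -0.012, 0.415], [0, 0, 0], 1],
  [[0, -0.012, 0.415], [0, 0, 0], 1],
  [[0, -0.012, 0.415], [0, 0, 0], 1],
])

```text
t: 14.48
tool_pos: [529.7, 157.5, 27.6]
orientation: [-3.141, -0.032, -0.002]
force: [-0.7, 0.7, -1.5]
gripper_width: 23.3
grip_force: 83.8
```

Call:
send_rows([
  [[0, 0, 0], [0, 0, 0], 0.15],
  [[0, 0, 0], [0, 0, 0], 0.12],
  [[0, 0, 0], [0, 0, 0], 0.12],
  [[0, 0, 0], [0, 0, 0], 0.12],
  [[0, 0, 0], [0, 0, 0], 0.12],
  [[0, 0, -0.2], [0, 0, 0], 0.12],
  [[0, 0, -0.4], [0, 0, 0], 0],
  [[0, 0, -0.5], [0, 0, 0], 0],
  [[0, 0, -0.5], [0, 0, 0], 0],
])

```text
t: 15.23
tool_pos: [532.1, 158.0, 131.3]
orientation: [-3.138, -0.032, -0.011]
force: [-0.1, 0.2, 0.3]
gripper_width: 42.7
grip_force: 0.0
```

```bash
cat >> h.py <<'E'
def tray():
    "packs in the tray seen from wrist: y strips at z 34-39 and others"
    im,d,K,T=snap("wrist"); np.savez("/tmp/tray.npz",im=im,d=d,K=K,T=T); P=cloud(d,K,T)
    m=((P[...,2]>32)&(P[...,2]<41)&(P[...,0]>470)&(P[...,0]<592)&(P[...,1]>-25)&(P[...,1]<230)).astype(np.uint8)
    n,l,s,c=cv2.connectedComponentsWithStats(m)
    for i in range(1,n):
        if s[i,4]>400:
            q=P[l==i]; print("pack y",np.percentile(q[:,1],[2,98]).round(1),"x",np.percentile(q[:,0],[1,99]).round(1),"z",np.percentile(q[:,2],[5,50,95]).round(1))
E
python3 - <<'E'
from h import *
o=bot.get_obs();print(o["t"],o["tool_pos"],o["gripper_width"])
tray()
im,d,K,T=snap("top"); spares(im,d,K,T)
p=o["tool_pos"]
plan([(530,60,130,-1.2),(530,-90,130,-.7),(538.2,-245.7,130,-.215)])
E
```

```text
15.2333 [532.09951705 158.00287644 131.29748993] 42.72310145995456
pack y [-24.9 -22. ] x [481.8 589.7] z [32.4 36.2 40.5]
pack y [ 89.6 116.3] x [491.4 581.8] z [34.7 36.1 37.2]
pack y [145.  170.3] x [480.6 579.5] z [34.9 36.1 37.3]
pack y [195.4 221.1] x [495.5 576.6] z [34.9 36.2 37.3]
obj [ 632.4 -256.5] 101 29 long-axis deg 79.4 z 30.2
obj [ 616.6 -403.3] 140 34 long-axis deg 74.7 z 22.8
obj [ 538.7 -244.7] 101 28 long-axis deg 77.7 z 30.2
obj [ 492.9 -377.6] 103 27 long-axis deg 84.1 z 30.0
row [-0.0074, 0.4903, -0.0129] [-0.0005, -0.0007, -0.1748] n>= 3
row [-0.2718, 0.699, 0.0] [0.0, 0.0, -0.25] n>= 5
row [-0.569, 0.5329, 0.0] [0.0, 0.0, -0.2425] n>= 4
```

Call:
send_rows([
  [[-0.007, 0.49, 0], [0, 0, -0.175], -0.3],
  [[-0.007, 0.49, 0], [0, 0, -0.175], -0.3],
  [[-0.007, 0.49, 0], [0, 0, -0.175], -0.3],
  [[-0.007, 0.49, 0], [0, 0, -0.175], -0.3],
])

```text
t: 15.67
tool_pos: [528.5, 54.2, 126.2]
orientation: [3.087, 0.575, -0.003]
force: [-0.1, 0.1, 0.2]
gripper_width: 55.3
grip_force: 0.0
```

Call:
send_rows([
  [[-0.272, 0.7, 0], [0, 0, -0.25], -0.3],
  [[-0.272, 0.7, 0], [0, 0, -0.25], -0.3],
  [[-0.272, 0.7, 0], [0, 0, -0.25], -0.3],
  [[-0.272, 0.7, 0], [0, 0, -0.25], -0.3],
  [[-0.272, 0.7, 0], [0, 0, -0.25], -0.3],
  [[-0.272, 0.7, 0], [0, 0, -0.25], -0.3],
])

```text
t: 16.17
tool_pos: [529.0, -91.7, 125.9]
orientation: [-2.851, -1.317, 0.002]
force: [0.3, 1.0, -0.2]
gripper_width: 55.4
grip_force: 0.0
```

Call:
send_rows([
  [[-0.57, 0.533, 0], [0, 0, -0.242], -0.3],
  [[-0.57, 0.533, 0], [0, 0, -0.242], -0.3],
  [[-0.57, 0.533, 0], [0, 0, -0.242], -0.3],
  [[-0.57, 0.533, 0], [0, 0, -0.242], -0.3],
  [[-0.57, 0.533, 0], [0, 0, -0.242], -0.3],
  [[-0.57, 0.533, 0], [0, 0, -0.242], -0.3],
  [[-0.57, 0.533, 0], [0, 0, -0.242], -0.3],
  [[-0.57, 0.533, 0], [0, 0, -0.242], -0.3],
])

```text
t: 16.83
tool_pos: [538.5, -243.0, 126.0]
orientation: [-2.444, -1.971, -0.0]
force: [0.5, 0.7, -0.8]
gripper_width: 55.2
grip_force: 0.0
```

```bash
python3 - <<'E'
from h import *
o=bot.get_obs();print(o["t"],o["tool_pos"],o["gripper_width"])
under()
plan([(538.2,-245.7,16,-.215)])
f=-.215
ty=np.array([np.cos(f),np.sin(f),0]);tz=np.array([0,0,-1.]);M=R.from_matrix(np.stack([np.cross(ty,tz),ty,tz],1))
plan([(538.2,-245.7,130,-.215),(538,-110,130,-.7),(535,0,130,-1.2),(531.8,52.5,110,-1.55)],(np.array([538.2,-245.7,16]),M))
E
```

```text
16.8333 [ 538.49141124 -243.02208105  126.03726167] 55.15522989728731
under [ 537.7 -246.9] 101 27 deg 77.4 z 29.1 n 5466
under [ 622.5 -258.3] 76 9 deg 80.1 z 28.8 n 1430
row [-0.0129, 0.0016, 0.5513] [-0.0006, -0.0006, 0.0009] n>= 3
row [0.0, 0.0, -0.57] [0.0, 0.0, 0.0] n>= 3
row [0.6627, -0.1457, 0.0] [0.0, 0.0, 0.2425] n>= 4
row [0.411, -0.3658, 0.0] [0.0, 0.0, 0.25] n>= 5
row [0.0802, -0.2505, 0.1] [0.0, 0.0, 0.175] n>= 3
```

Call:
send_rows([
  [[-0.015, 0.001, 0.2], [0, 0, 0], -0.3],
  [[-0.015, 0.001, 0.4], [0, 0, 0], -0.3],
  [[-0.015, 0.001, 0.55], [0, 0, 0], -0.3],
  [[-0.015, 0.001, 0.55], [0, 0, 0], -0.3],
  [[-0.015, 0.001, 0.55], [0, 0, 0], -0.3],
  [[-0.015, 0.001, 0.55], [0, 0, 0], 1],
  [[-0.015, 0.001, 0.55], [0, 0, 0], 1],
  [[-0.015, 0.001, 0.55], [0, 0, 0], 1],
  [[-0.015, 0.001, 0.55], [0, 0, 0], 1],
  [[-0.015, 0.001, 0.55], [0, 0, 0], 1],
], force=80)

```text
t: 17.72
tool_pos: [539.0, -249.8, 19.5]
orientation: [2.446, 1.967, 0.004]
force: [-0.9, 1.1, 8.0]
gripper_width: 23.2
grip_force: 78.7
```

Call:
send_rows([
  [[0, 0, 0], [0, 0, 0], 1],
  [[0, 0, 0], [0, 0, 0], 1],
  [[0, 0, -0.15], [0, 0, 0], 1],
  [[0, 0, -0.35], [0, 0, 0], 1],
  [[0, 0, -0.57], [0, 0, 0], 1],
  [[0, 0, -0.57], [0, 0, 0], 1],
])

```text
t: 18.22
tool_pos: [541.8, -252.1, 139.6]
orientation: [2.44, 1.96, 0.012]
force: [1.0, -1.0, -1.3]
gripper_width: 23.7
grip_force: 79.7
```

Call:
send_rows([
  [[0.66, -0.145, 0], [0, 0, 0.242], 1],
  [[0.66, -0.145, 0], [0, 0, 0.242], 1],
  [[0.66, -0.145, 0], [0, 0, 0.242], 1],
  [[0.66, -0.145, 0], [0, 0, 0.242], 1],
  [[0.66, -0.145, 0], [0, 0, 0.242], 1],
  [[0.66, -0.145, 0], [0, 0, 0.242], 1],
])

```text
t: 18.72
tool_pos: [538.0, -113.4, 131.9]
orientation: [2.845, 1.331, 0.003]
force: [1.2, -0.4, -2.1]
gripper_width: 23.5
grip_force: 79.6
```

Call:
send_rows([
  [[0.41, -0.365, 0], [0, 0, 0.25], 1],
  [[0.41, -0.365, 0], [0, 0, 0.25], 1],
  [[0.41, -0.365, 0], [0, 0, 0.25], 1],
  [[0.41, -0.365, 0], [0, 0, 0.25], 1],
  [[0.41, -0.365, 0], [0, 0, 0.25], 1],
  [[0.41, -0.365, 0], [0, 0, 0.25], 1],
])

```text
t: 19.22
tool_pos: [534.8, -6.5, 131.5]
orientation: [3.086, 0.583, 0.002]
force: [-0.0, -1.4, -1.4]
gripper_width: 23.6
grip_force: 79.6
```

Call:
send_rows([
  [[0.08, -0.25, 0.1], [0, 0, 0.175], 1],
  [[0.08, -0.25, 0.1], [0, 0, 0.175], 1],
  [[0.08, -0.25, 0.1], [0, 0, 0.175], 1],
  [[0.08, -0.25, 0.1], [0, 0, 0.175], 1],
  [[0.08, -0.25, 0.1], [0, 0, 0.175], 1],
  [[0.08, -0.25, 0.1], [0, 0, 0.175], 1],
  [[0.08, -0.25, 0.1], [0, 0, 0.175], 1],
  [[0.08, -0.25, 0.1], [0, 0, 0.175], 1],
])

```text
t: 19.88
tool_pos: [531.4, 46.8, 111.3]
orientation: [-3.141, -0.033, -0.001]
force: [-0.1, -0.1, -1.6]
gripper_width: 23.3
grip_force: 79.6
```

```bash
cat >> h.py <<'E'
def held():
    im,d,K,T=snap("wrist"); np.savez("/tmp/held.npz",im=im,d=d,K=K,T=T); P=cloud(d,K,T); p=bot.get_obs()["tool_pos"]
    m=(P[...,2]>p[2]+3)&(P[...,2]<p[2]+18)&(abs(P[...,1]-p[1])<25); m[:,:225]=0; m[:,330:]=0; m[250:]=0
    q=P[m]; print("held y",np.percentile(q[:,1],[2,98]).round(1),"far x",np.percentile(q[:,0],99).round(1),"top",np.percentile(q[:,2],[5,50,95]).round(1))
    for lo,hi in((-1e3,1e3),):
        A=np.c_[q[:,:2],np.ones(len(q))]; print("tilt",np.linalg.lstsq(A,q[:,2],rcond=None)[0][:2].round(3))
E
python3 - <<'E'
from h import *
o=bot.get_obs();print(o["t"],o["tool_pos"],o["gripper_width"],o["grip_force"],o["force"])
held(); tray()
plan([(531.8,52.5,27,-1.55)])
E
```

```text
19.8833 [531.44496879  46.82060767 111.29928409] 23.315722459685688 79.63665962219238 [-0.12547463 -0.11704728 -1.60624438]
held y [34.4 60.1] far x 585.1 top [119.7 120.9 122. ]
tilt [-0.005  0.005]
pack y [-24.9 -22.2] x [483.5 590.5] z [32.5 36.7 40.6]
pack y [ 89.4 115.6] x [483.4 581.8] z [34.8 36.2 37.3]
pack y [144.2 170.2] x [480.4 579.8] z [34.6 36.2 37.3]
pack y [194.  218.9] x [477.8 576.4] z [33.9 36.2 37.4]
row [0.0026, -0.0257, 0.4206] [-0.0002, -0.0002, 0.0001] n>= 3
```

Call:
send_rows([
  [[-0.015, -0.023, 0.1], [0, 0, 0], 1],
  [[-0.015, -0.023, 0.2], [0, 0, 0], 1],
  [[-0.015, -0.023, 0.3], [0, 0, 0], 1],
  [[-0.015, -0.023, 0.36], [0, 0, 0], 1],
  [[-0.015, -0.023, 0.4], [0, 0, 0], 1],
  [[-0.015, -0.023, 0.414], [0, 0, 0], 1],
  [[-0.015, -0.023, 0.414], [0, 0, 0], 1],
  [[-0.015, -0.023, 0.414], [0, 0, 0], 1],
])

```text
t: 20.65
tool_pos: [528.7, 52.2, 28.7]
orientation: [-3.141, -0.032, -0.002]
force: [0.7, 0.9, -1.3]
gripper_width: 23.5
grip_force: 79.6
```

Call:
send_rows([
  [[0, 0, 0], [0, 0, 0], 0.15],
  [[0, 0, 0], [0, 0, 0], 0.12],
  [[0, 0, 0], [0, 0, 0], 0.12],
  [[0, 0, 0], [0, 0, 0], 0.12],
  [[0, 0, 0], [0, 0, 0], 0.12],
  [[0, 0, -0.2], [0, 0, 0], 0.12],
  [[0, 0, -0.4], [0, 0, 0], 0],
  [[0, 0, -0.5], [0, 0, 0], 0],
  [[0, 0, -0.5], [0, 0, 0], 0],
])

```text
t: 21.4
tool_pos: [531.0, 52.3, 132.3]
orientation: [-3.139, -0.032, -0.011]
force: [0.2, 0.6, 0.6]
gripper_width: 42.8
grip_force: 0.0
```

```bash
python3 - <<'E'
from h import *
o=bot.get_obs();print(o["t"],o["tool_pos"],o["gripper_width"])
tray()
im,d,K,T=snap("top"); spares(im,d,K,T)
plan([(560,-60,130,-1.1),(600,-160,130,-.6),(631.5,-257.5,130,-.185)])
E
```

```text
21.4 [530.9909418   52.29175944 132.26800784] 42.80982883182743
pack y [-24.9 -22.2] x [481. 591.] z [32.4 36.7 40.7]
pack y [ 89.1 115.7] x [492.9 581.7] z [34.8 36.1 37.3]
pack y [144.2 170.1] x [480.7 579.7] z [34.6 36.2 37.3]
pack y [39.8 65.1] x [482.9 582. ] z [34.9 36.1 37.3]
pack y [194.2 220.8] x [477.7 576.3] z [34.1 36.2 37.3]
obj [ 632.4 -256.2] 102 29 long-axis deg 79.4 z 29.8
obj [ 616.5 -403.6] 143 35 long-axis deg 75.0 z 23.1
obj [ 493.  -377.7] 103 27 long-axis deg 83.8 z 30.1
row [0.1456, 0.5675, -0.0067] [-0.0004, -0.0009, -0.2248] n>= 4
row [-0.0486, 0.5363, 0.0] [0.0, 0.0, -0.25] n>= 5
row [-0.3134, 0.4053, 0.0] [0.0, 0.0, -0.2075] n>= 4
```

Call:
send_rows([
  [[0.145, 0.567, 0], [0, 0, -0.225], -0.3],
  [[0.145, 0.567, 0], [0, 0, -0.225], -0.3],
  [[0.145, 0.567, 0], [0, 0, -0.225], -0.3],
  [[0.145, 0.567, 0], [0, 0, -0.225], -0.3],
  [[0.145, 0.567, 0], [0, 0, -0.225], -0.3],
])

```text
t: 21.92
tool_pos: [558.6, -63.4, 127.0]
orientation: [3.056, 0.729, -0.003]
force: [-0.7, 1.1, 0.3]
gripper_width: 55.6
grip_force: 0.0
```

Call:
send_rows([
  [[-0.05, 0.536, 0], [0, 0, -0.25], -0.3],
  [[-0.05, 0.536, 0], [0, 0, -0.25], -0.3],
  [[-0.05, 0.536, 0], [0, 0, -0.25], -0.3],
  [[-0.05, 0.536, 0], [0, 0, -0.25], -0.3],
  [[-0.05, 0.536, 0], [0, 0, -0.25], -0.3],
  [[-0.05, 0.536, 0], [0, 0, -0.25], -0.3],
])

```text
t: 22.42
tool_pos: [598.5, -158.6, 126.7]
orientation: [-2.779, -1.459, 0.002]
force: [-0.6, 0.3, 0.6]
gripper_width: 55.3
grip_force: 0.0
```

Call:
send_rows([
  [[-0.313, 0.405, 0], [0, 0, -0.207], -0.3],
  [[-0.313, 0.405, 0], [0, 0, -0.207], -0.3],
  [[-0.313, 0.405, 0], [0, 0, -0.207], -0.3],
  [[-0.313, 0.405, 0], [0, 0, -0.207], -0.3],
  [[-0.313, 0.405, 0], [0, 0, -0.207], -0.3],
  [[-0.313, 0.405, 0], [0, 0, -0.207], -0.3],
  [[-0.313, 0.405, 0], [0, 0, -0.207], -0.3],
  [[-0.313, 0.405, 0], [0, 0, -0.207], -0.3],
])

```text
t: 23.08
tool_pos: [630.9, -255.4, 127.7]
orientation: [-2.417, -2.005, -0.0]
force: [-0.2, 0.2, 0.2]
gripper_width: 55.5
grip_force: 0.0
```

```bash
python3 - <<'E'
from h import *
z=np.load("/tmp/tray.npz"); P=cloud(z["d"],z["K"],z["T"])
q=P[(P[...,1]<-15)&(P[...,1]>-32)&(P[...,0]>490)&(P[...,0]<560)]
for a in range(-32,-15,1):
    s=q[(q[:,1]>=a)&(q[:,1]<a+1)]
    if len(s)>5: print(a,len(s),np.percentile(s[:,2],[10,50,90]).round(0))
o=bot.get_obs();print(o["t"],o["tool_pos"],o["gripper_width"])
under()
plan([(631.5,-257.8,19,-.185)])
f=-.185
ty=np.array([np.cos(f),np.sin(f),0]);tz=np.array([0,0,-1.]);M=R.from_matrix(np.stack([np.cross(ty,tz),ty,tz],1))
plan([(631.5,-257.8,135,-.185),(600,-160,140,-.65),(560,-70,140,-1.15),(532.8,0.6,130,-1.55)],(np.array([631.5,-257.8,19]),M))
E
```

```text
-32 157 [49. 50. 51.]
-31 275 [42. 48. 50.]
-30 362 [41. 44. 49.]
-29 156 [41. 42. 43.]
-28 147 [41. 42. 43.]
-27 147 [41. 42. 43.]
-26 158 [41. 42. 43.]
-25 528 [23. 35. 42.]
-24 573 [22. 31. 41.]
-23 147 [21. 22. 28.]
-22 125 [21. 22. 23.]
-21 128 [21. 22. 23.]
-20 134 [21. 22. 23.]
-19 304 [11. 19. 22.]
-18 323 [10. 15. 22.]
-17 123 [ 9. 10. 11.]
-16 122 [ 9. 10. 11.]
23.0833 [ 630.88737684 -255.40255142  127.72657112] 55.454126257674645
under [ 631.7 -258.9] 102 27 deg 79.9 z 29.1 n 5437
under [ 630.2 -341. ] 28 9 deg 179.2 z 22.3 n 338
row [-0.0093, 0.0052, 0.5443] [-0.0003, -0.0004, -0.0002] n>= 3
row [0.0, 0.0, -0.58] [0.0, 0.0, 0.0] n>= 3
row [0.4517, -0.2448, -0.025] [0.0, 0.0, 0.2325] n>= 4
row [0.2372, -0.4316, 0.0] [0.0, 0.0, 0.25] n>= 4
row [0.0201, -0.3778, 0.05] [0.0, 0.0, 0.2] n>= 4
```

Call:
send_rows([
  [[-0.011, 0.006, 0.2], [0, 0, 0], -0.3],
  [[-0.011, 0.006, 0.4], [0, 0, 0], -0.3],
  [[-0.011, 0.006, 0.545], [0, 0, 0], -0.3],
  [[-0.011, 0.006, 0.545], [0, 0, 0], -0.3],
  [[-0.011, 0.006, 0.545], [0, 0, 0], -0.3],
  [[-0.011, 0.006, 0.545], [0, 0, 0], 1],
  [[-0.011, 0.006, 0.545], [0, 0, 0], 1],
  [[-0.011, 0.006, 0.545], [0, 0, 0], 1],
  [[-0.011, 0.006, 0.545], [0, 0, 0], 1],
  [[-0.011, 0.006, 0.545], [0, 0, 0], 1],
], force=80)

```text
t: 23.97
tool_pos: [633.2, -261.0, 22.2]
orientation: [2.416, 2.003, 0.004]
force: [-1.7, 0.2, 5.3]
gripper_width: 23.3
grip_force: 78.6
```

Call:
send_rows([
  [[0, 0, 0], [0, 0, 0], 1],
  [[0, 0, 0], [0, 0, 0], 1],
  [[0, 0, -0.15], [0, 0, 0], 1],
  [[0, 0, -0.35], [0, 0, 0], 1],
  [[0, 0, -0.58], [0, 0, 0], 1],
  [[0, 0, -0.58], [0, 0, 0], 1],
])

```text
t: 24.47
tool_pos: [635.9, -263.0, 145.1]
orientation: [2.41, 1.996, 0.012]
force: [1.7, -0.7, 0.2]
gripper_width: 23.2
grip_force: 79.5
```

Call:
send_rows([
  [[0.45, -0.245, -0.025], [0, 0, 0.232], 1],
  [[0.45, -0.245, -0.025], [0, 0, 0.232], 1],
  [[0.45, -0.245, -0.025], [0, 0, 0.232], 1],
  [[0.45, -0.245, -0.025], [0, 0, 0.232], 1],
  [[0.45, -0.245, -0.025], [0, 0, 0.232], 1],
  [[0.45, -0.245, -0.025], [0, 0, 0.232], 1],
])

```text
t: 24.97
tool_pos: [600.5, -163.0, 141.3]
orientation: [2.811, 1.399, 0.002]
force: [1.3, -0.3, -1.6]
gripper_width: 23.2
grip_force: 79.5
```

Call:
send_rows([
  [[0.24, -0.43, 0], [0, 0, 0.25], 1],
  [[0.24, -0.43, 0], [0, 0, 0.25], 1],
  [[0.24, -0.43, 0], [0, 0, 0.25], 1],
  [[0.24, -0.43, 0], [0, 0, 0.25], 1],
  [[0.24, -0.43, 0], [0, 0, 0.25], 1],
  [[0.24, -0.43, 0], [0, 0, 0.25], 1],
])

```text
t: 25.47
tool_pos: [561.1, -73.8, 140.7]
orientation: [3.07, 0.662, 0.002]
force: [0.1, 0.3, -2.1]
gripper_width: 23.0
grip_force: 79.6
```

Call:
send_rows([
  [[0.02, -0.378, 0.05], [0, 0, 0.2], 1],
  [[0.02, -0.378, 0.05], [0, 0, 0.2], 1],
  [[0.02, -0.378, 0.05], [0, 0, 0.2], 1],
  [[0.02, -0.378, 0.05], [0, 0, 0.2], 1],
  [[0.02, -0.378, 0.05], [0, 0, 0.2], 1],
  [[0.02, -0.378, 0.05], [0, 0, 0.2], 1],
  [[0.02, -0.378, 0.05], [0, 0, 0.2], 1],
  [[0.02, -0.378, 0.05], [0, 0, 0.2], 1],
])

```text
t: 26.13
tool_pos: [533.7, -3.3, 130.4]
orientation: [3.141, 0.033, 0.001]
force: [-0.1, -0.0, -1.2]
gripper_width: 23.3
grip_force: 79.7
```

```bash
python3 - <<'E'
from h import *
o=bot.get_obs();print(o["t"],o["tool_pos"],o["gripper_width"],o["grip_force"],o["force"])
held(); tray()
plan([(532.8,3.,45,-1.55)])
E
```

```text
26.1333 [533.73324186  -3.25702682 130.43629432] 23.278367859390226 79.66701865196228 [-0.06498565 -0.0223697  -1.19721535]
held y [-15.7  10. ] far x 586.8 top [136.2 137.4 138.5]
tilt [-0.006  0.003]
pack y [ 88.4 115.3] x [482.8 581.7] z [34.6 36.2 37.4]
pack y [144.  170.2] x [480.8 579.6] z [34.2 36.2 37.4]
pack y [39.6 65.1] x [483.5 581.8] z [34.8 36.2 37.3]
row [-0.0033, -0.0285, 0.4265] [-0.0, -0.0002, -0.0] n>= 3
```

Call:
send_rows([
  [[-0.02, -0.029, 0.1], [0, 0, 0], 1],
  [[-0.02, -0.029, 0.2], [0, 0, 0], 1],
  [[-0.02, -0.029, 0.3], [0, 0, 0], 1],
  [[-0.02, -0.029, 0.37], [0, 0, 0], 1],
  [[-0.02, -0.029, 0.41], [0, 0, 0], 1],
  [[-0.02, -0.029, 0.43], [0, 0, 0], 1],
  [[-0.02, -0.029, 0.43], [0, 0, 0], 1],
  [[-0.02, -0.029, 0.43], [0, 0, 0], 1],
  [[-0.02, -0.029, 0.43], [0, 0, 0], 1],
])

```text
t: 26.98
tool_pos: [529.9, 3.8, 44.9]
orientation: [-3.141, -0.033, -0.002]
force: [-0.0, -0.7, -1.3]
gripper_width: 23.0
grip_force: 79.7
```

Call:
send_rows([
  [[0, 0, 0], [0, 0, 0], 0.16],
  [[0, 0, 0], [0, 0, 0], 0.16],
  [[0, 0, 0], [0, 0, 0], 0.16],
  [[0, 0, 0], [0, 0, 0], 0.16],
  [[0, 0, 0], [0, 0, 0], 0.16],
  [[0, 0, -0.2], [0, 0, 0], 0.16],
  [[0, 0, -0.4], [0, 0, 0], 0],
  [[0, 0, -0.4], [0, 0, 0], 0],
])

```text
t: 27.65
tool_pos: [533.0, 3.0, 129.7]
orientation: [-3.141, -0.031, -0.014]
force: [1.2, 0.9, 1.1]
gripper_width: 42.4
grip_force: 0.0
```

```bash
python3 - <<'E'
from h import *
o=bot.get_obs();print(o["t"],o["tool_pos"],o["gripper_width"])
tray()
im,d,K,T=snap("wrist","w9.png")
im,d,K,T=snap("top"); spares(im,d,K,T)
plan([(600,60,140,-1.0),(620.6,105.5,140,-.4),(620.6,105.5,140,.02)])
E
```

```text
27.65 [532.9808063    2.9647053  129.68966479] 42.409531714901945
pack y [ 88.5 115.3] x [482.8 581.7] z [34.6 36.2 37.3]
pack y [39.6 65.3] x [496.8 582.1] z [34.8 36.1 37.3]
pack y [143.9 170.1] x [480.9 579.4] z [34.2 36.2 37.3]
pack y [-8.3 17.5] x [483.2 582.4] z [34.9 36.2 37.3]
obj [ 613.4 -402.6] 141 34 long-axis deg 71.1 z 22.7
obj [ 528.8 -351.8] 103 28 long-axis deg 84.7 z 29.9
row [0.36, -0.2708, -0.0783] [-0.0003, -0.0004, -0.2747] n>= 5
row [0.2096, -0.1358, 0.0] [0.0, 0.0, -0.3] n>= 5
row [0.0, 0.0, 0.0] [0.0, 0.0, -0.21] n>= 4
```

View pics/w9.png

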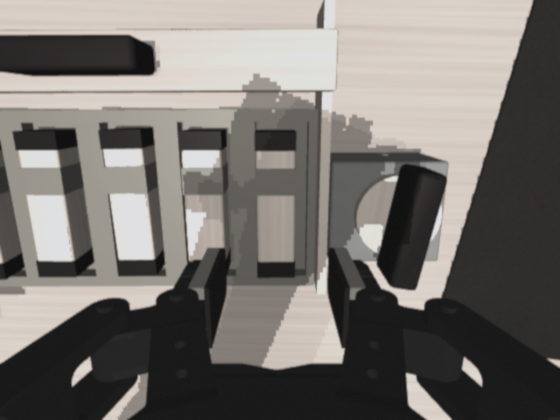

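Call:
send_rows([
  [[0.36, -0.27, -0.08], [0, 0, -0.275], -0.2],
  [[0.36, -0.27, -0.08], [0, 0, -0.275], -0.2],
  [[0.36, -0.27, -0.08], [0, 0, -0.275], -0.2],
  [[0.36, -0.27, -0.08], [0, 0, -0.275], -0.2],
  [[0.36, -0.27, -0.08], [0, 0, -0.275], -0.2],
  [[0.36, -0.27, -0.08], [0, 0, -0.275], -0.2],
], force=40)

```text
t: 28.3
tool_pos: [599.1, 59.4, 138.5]
orientation: [-3.013, -0.887, 0.004]
force: [-0.1, 0.3, -0.1]
gripper_width: 51.0
grip_force: 0.0
```

Call:
send_rows([
  [[0.21, -0.136, 0], [0, 0, -0.3], -0.2],
  [[0.21, -0.136, 0], [0, 0, -0.3], -0.2],
  [[0.21, -0.136, 0], [0, 0, -0.3], -0.2],
  [[0.21, -0.136, 0], [0, 0, -0.3], -0.2],
  [[0.21, -0.136, 0], [0, 0, -0.3], -0.2],
  [[0.21, -0.136, 0], [0, 0, -0.3], -0.2],
])

```text
t: 28.8
tool_pos: [619.8, 104.7, 138.9]
orientation: [-2.616, -1.737, 0.003]
force: [-0.7, -0.2, 0.1]
gripper_width: 51.3
grip_force: 0.0
```

Call:
send_rows([
  [[0, 0, 0], [0, 0, -0.21], -0.2],
  [[0, 0, 0], [0, 0, -0.21], -0.2],
  [[0, 0, 0], [0, 0, -0.21], -0.2],
  [[0, 0, 0], [0, 0, -0.21], -0.2],
  [[0, 0, 0], [0, 0, -0.21], -0.2],
  [[0, 0, 0], [0, 0, -0.21], -0.2],
])

```text
t: 29.3
tool_pos: [620.1, 104.7, 139.4]
orientation: [-2.204, -2.237, 0.002]
force: [-0.8, -0.1, 0.1]
gripper_width: 51.4
grip_force: 0.0
```

```bash
python3 - <<'E'
from h import *
o=bot.get_obs();print(o["t"],o["tool_pos"],o["gripper_width"],o["joints"].round(2))
im,d,K,T=snap("wrist"); P=cloud(d,K,T); m=((abs(P[...,2]-91)<5)&(im.max(-1)<80)).astype(np.uint8)
n,l,s,c=cv2.connectedComponentsWithStats(m)
for i in range(1,n):
    if s[i,4]>300: print(cv2.minAreaRect(P[l==i][:,:2].astype(np.float32)))
plan([(620.6,105,67,.02)])
E
```

```text
29.3 [620.14041566 104.74832387 139.36522217] 51.37970120513348 [-0.55  0.52  0.39  1.77 -0.25  0.89 -0.04]
((620.4957275390625, 106.75044250488281), (15.794039726257324, 69.28308868408203), 1.4073114395141602)
row [0.0009, 0.0023, 0.3624] [-0.0006, 0.0001, -0.0022] n>= 2
```

Call:
send_rows([
  [[0, 0.002, 0.2], [0, 0, -0.002], -0.2],
  [[0, 0.002, 0.36], [0, 0, -0.002], -0.2],
  [[0, 0.002, 0.36], [0, 0, -0.002], -0.2],
  [[0, 0.002, 0.36], [0, 0, -0.002], -0.2],
  [[0, 0.002, 0.36], [0, 0, -0.002], 1],
  [[0, 0.002, 0.36], [0, 0, -0.002], 1],
  [[0, 0.002, 0.36], [0, 0, -0.002], 1],
  [[0, 0.002, 0.36], [0, 0, -0.002], 1],
  [[0, 0.002, 0.36], [0, 0, -0.002], 1],
  [[0, 0.002, 0.36], [0, 0, -0.002], 1],
], force=30)

```text
t: 30.18
tool_pos: [620.1, 105.1, 70.1]
orientation: [-2.194, -2.246, 0.001]
force: [-6.9, -0.0, 8.0]
gripper_width: 15.3
grip_force: 30.9
```

Call:
send_rows([
  [[0, -0.05, 0], [0, 0, 0], 1],
  [[0, -0.1, 0], [0, 0, 0], 1],
  [[0, -0.15, 0], [0, 0, 0], 1],
  [[0, -0.2, 0], [0, 0, 0], 1],
  [[0, -0.25, 0], [0, 0, 0], 1],
  [[0, -0.3, 0], [0, 0, 0], 1],
  [[0, -0.35, 0], [0, 0, 0], 1],
  [[0, -0.4, 0], [0, 0, 0], 1],
  [[0, -0.43, 0], [0, 0, 0], 1],
  [[0, -0.455, 0], [0, 0, 0], 1],
])

```text
t: 31.02
tool_pos: [530.8, 102.9, 70.0]
orientation: [2.194, 2.246, 0.006]
force: [2.2, -0.6, 6.6]
gripper_width: 15.1
grip_force: 33.3
```

Call:
send_rows([
  [[0, 0, 0], [0, 0, 0], 1],
  [[0, 0, 0], [0, 0, 0], 1],
  [[0, 0, 0], [0, 0, 0], 1],
])

```text
t: 31.27
tool_pos: [530.5, 102.9, 70.0]
orientation: [2.195, 2.247, 0.004]
force: [-1.5, -1.0, 11.4]
gripper_width: 15.2
grip_force: 33.8
```

Call:
send_rows([
  [[0, 0, 0], [0, 0, 0], -0.2],
  [[0, 0, 0], [0, 0, 0], -0.2],
  [[0, 0, 0], [0, 0, 0], -0.2],
  [[0, 0, 0], [0, 0, 0], -0.2],
  [[0, 0, -0.2], [0, 0, 0], -0.2],
  [[0, 0, -0.4], [0, 0, 0], -0.2],
  [[0, 0, -0.4], [0, 0, 0], -0.2],
])

```text
t: 31.85
tool_pos: [534.1, 103.2, 154.2]
orientation: [2.193, 2.244, 0.014]
force: [1.2, -0.3, 0.5]
gripper_width: 51.2
grip_force: 0.0
```

```bash
python3 - <<'E'
from h import *
o=bot.get_obs();print(o["t"],o["tool_pos"],o["gripper_width"],o["joints"].round(2))
im,d,K,T=snap("wrist"); P=cloud(d,K,T); m=((abs(P[...,2]-91)<5)&(im.max(-1)<80)).astype(np.uint8)
n,l,s,c=cv2.connectedComponentsWithStats(m)
for i in range(1,n):
    if s[i,4]>300: print(cv2.minAreaRect(P[l==i][:,:2].astype(np.float32)))
z=np.load("/tmp/tray.npz"); P=cloud(z["d"],z["K"],z["T"]);im=z["im"]
m=(abs(P[...,2]-91)<6)&(im.max(-1)<80)&(P[...,1]<-40)&(P[...,1]>-100); print("wing",cv2.minAreaRect(P[m][:,:2].astype(np.float32)))
plan([(535,-69,150,.16)])
E
```

```text
31.85 [534.12689564 103.171453   154.20340694] 51.20071147350987 [-0.64  0.37  0.42  1.97 -0.2   0.83 -0.09]
((530.9253540039062, 104.449951171875), (15.713287353515625, 68.95149230957031), 1.5508018732070923)
wing ((535.685546875, -70.07767486572266), (15.732270240783691, 64.6319808959961), 81.43296813964844)
row [-0.8615, -0.0091, 0.0061] [0.0035, -0.001, -0.0682] n>= 5
```

Call:
send_rows([
  [[-0.86, 0.008, 0.02], [0, 0, -0.2], -0.2],
  [[-0.86, 0.008, 0.02], [0, 0, -0.2], -0.2],
  [[-0.86, 0.008, 0.02], [0, 0, -0.2], -0.2],
  [[-0.86, 0.008, 0.02], [0, 0, -0.2], -0.2],
  [[-0.86, 0.008, 0.02], [0, 0, -0.4], -0.2],
  [[-0.86, 0.008, 0.02], [0, 0, -0.4], -0.2],
  [[-0.86, 0.008, 0.02], [0, 0, -0.4], -0.2],
], force=80)

```text
t: 32.48
tool_pos: [534.8, -70.9, 143.1]
orientation: [-1.178, -2.911, 0.002]
force: [0.2, 1.2, -0.2]
gripper_width: 50.9
grip_force: 0.0
```

Call:
send_rows([
  [[0, 0, 0], [0, 0, -0.3], -0.2],
  [[0, 0, 0], [0, 0, -0.3], -0.2],
  [[0, 0, 0], [0, 0, -0.3], -0.2],
  [[0, 0, 0], [0, 0, -0.3], -0.2],
  [[0, 0, 0], [0, 0, -0.3], -0.2],
  [[0, 0, 0], [0, 0, -0.3], -0.2],
  [[0, 0, 0], [0, 0, -0.3], -0.2],
])

```text
t: 33.07
tool_pos: [535.2, -69.2, 143.3]
orientation: [-0.275, -3.128, -0.0]
force: [0.5, 0.1, 0.3]
gripper_width: 51.4
grip_force: 0.0
```

```bash
python3 - <<'E'
from h import *
o=bot.get_obs();print(o["t"],o["tool_pos"],o["gripper_width"],o["joints"].round(2))
im,d,K,T=snap("wrist"); P=cloud(d,K,T); m=((abs(P[...,2]-91)<5)&(im.max(-1)<80)&(P[...,1]<-20)&(P[...,1]>-120)).astype(np.uint8)
n,l,s,c=cv2.connectedComponentsWithStats(m)
for i in range(1,n):
    if s[i,4]>300: print(cv2.minAreaRect(P[l==i][:,:2].astype(np.float32)))
plan([(535.2,-70,67,1.435)])
E
```

```text
33.0667 [535.19439893 -69.15687057 143.33719823] 51.35955623270081 [-0.1   0.36  0.14  1.97 -0.07  0.81  1.47]
((534.40283203125, -70.8120346069336), (15.803743362426758, 64.77622985839844), 81.85237121582031)
row [-0.0005, -0.0043, 0.3826] [0.0, -0.0005, -0.0197] n>= 2
```

Call:
send_rows([
  [[0, -0.006, 0.2], [0, 0, -0.015], -0.2],
  [[0, -0.006, 0.38], [0, 0, -0.015], -0.2],
  [[0, -0.006, 0.38], [0, 0, -0.015], -0.2],
  [[0, -0.006, 0.38], [0, 0, -0.015], -0.2],
  [[0, -0.006, 0.38], [0, 0, -0.015], 1],
  [[0, -0.006, 0.38], [0, 0, -0.015], 1],
  [[0, -0.006, 0.38], [0, 0, -0.015], 1],
  [[0, -0.006, 0.38], [0, 0, -0.015], 1],
  [[0, -0.006, 0.38], [0, 0, -0.015], 1],
  [[0, -0.006, 0.38], [0, 0, -0.015], 1],
], force=60)

```text
t: 33.95
tool_pos: [537.1, -70.9, 70.3]
orientation: [0.224, 3.13, -0.0]
force: [-1.2, -1.0, 6.3]
gripper_width: 15.1
grip_force: 58.8
```

Call:
send_rows([
  [[0, 0, 0], [0, 0, 0.05], 1],
  [[0, 0, 0], [0, 0, 0.1], 1],
  [[0, 0, 0], [0, 0, 0.15], 1],
  [[0, 0, 0], [0, 0, 0.2], 1],
  [[0, 0, 0], [0, 0, 0.25], 1],
  [[0, 0, 0], [0, 0, 0.3], 1],
  [[0, 0, 0], [0, 0, 0.35], 1],
  [[0, 0, 0], [0, 0, 0.4], 1],
  [[0, 0, 0], [0, 0, 0.4], 1],
])

```text
t: 34.7
tool_pos: [535.9, -72.7, 70.3]
orientation: [1.436, 2.792, -0.001]
force: [-5.0, -5.8, 11.4]
gripper_width: 15.0
grip_force: 59.5
```

Call:
send_rows([
  [[0, 0, 0], [0, 0, 0.06], 1],
  [[0, 0, 0], [0, 0, 0.12], 1],
  [[0, 0, 0], [0, 0, 0.17], 1],
  [[0, 0, 0], [0, 0, 0.2], 1],
  [[0, 0, 0], [0, 0, 0.2], 1],
  [[0, 0, 0], [0, 0, 0.2], 1],
])

```text
t: 35.2
tool_pos: [535.0, -73.1, 70.3]
orientation: [1.956, 2.457, -0.002]
force: [-8.0, -7.0, 13.1]
gripper_width: 14.8
grip_force: 60.0
```

Call:
send_rows([
  [[0, 0, 0], [0, 0, 0], -0.2],
  [[0, 0, 0], [0, 0, 0], -0.2],
  [[0, 0, 0], [0, 0, 0], -0.2],
  [[0, 0, 0], [0, 0, 0], -0.2],
  [[0, 0, -0.2], [0, 0, 0], -0.2],
  [[0, 0, -0.4], [0, 0, 0], -0.2],
  [[0, 0, -0.4], [0, 0, 0], -0.2],
])

```text
t: 35.78
tool_pos: [539.9, -71.0, 154.4]
orientation: [1.949, 2.454, 0.01]
force: [1.5, -0.8, 0.4]
gripper_width: 51.6
grip_force: 0.0
```

```bash
python3 - <<'E'
from h import *
o=bot.get_obs();print(o["t"],o["tool_pos"],o["gripper_width"],o["joints"].round(2))
im,d,K,T=snap("wrist","w10.png"); P=cloud(d,K,T); m=((abs(P[...,2]-91)<5)&(im.max(-1)<80)).astype(np.uint8)
n,l,s,c=cv2.connectedComponentsWithStats(m)
for i in range(1,n):
    if s[i,4]>300: print(cv2.minAreaRect(P[l==i][:,:2].astype(np.float32)))
im,d,K,T=snap("top"); spares(im,d,K,T); P=cloud(d,K,T)
cv2.imwrite("pics/c10.png",cv2.resize(im[120:260,90:300],None,fx=3.6,fy=3.6))
E
```

```text
35.7833 [539.92022934 -70.96115386 154.35949478] 51.55513631691237 [-0.39  0.38  0.51  1.98 -0.25  0.83  0.48]
((534.8338012695312, -70.24300384521484), (15.341508865356445, 64.5738754272461), 13.137768745422363)
obj [ 613.1 -403.4] 143 34 long-axis deg 71.1 z 22.9
obj [ 528.8 -352.2] 102 28 long-axis deg 84.7 z 29.9
```

View pics/w10.png

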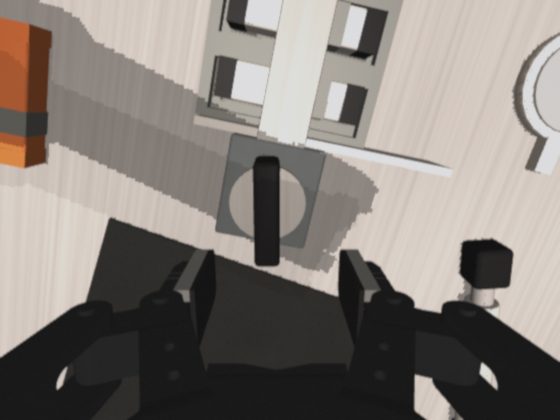

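Call:
send_rows([
  [[0, 0, -0.3], [0, 0, 0], -0.2],
  [[0, -0.3, -0.6], [0, 0, 0], -0.2],
  [[0, -0.6, -0.6], [0, 0, 0], -0.2],
  [[0, -0.8, -0.6], [0, 0, 0], -0.2],
  [[0, -0.8, -0.6], [0, 0, 0], -0.2],
  [[0, -0.8, -0.6], [0, 0, 0], -0.2],
  [[0, -0.8, -0.6], [0, 0, 0], -0.2],
  [[0, -0.8, -0.6], [0, 0, 0], -0.2],
  [[0, -0.8, -0.6], [0, 0, 0], -0.2],
])

```text
t: 36.63
tool_pos: [380.4, -106.0, 267.7]
orientation: [-1.952, -2.462, 0.0]
force: [-0.0, 0.2, -0.5]
gripper_width: 51.6
grip_force: 0.0
```

```bash
python3 - <<'E'
from h import *
o=bot.get_obs();print(o["t"],o["tool_pos"],o["dq"].round(3))
im,d,K,T=snap("top"); P=cloud(d,K,T)
cv2.imwrite("pics/c11.png",cv2.resize(im[100:260,90:300],None,fx=3.6,fy=3.6))
m=((im.max(-1)<70)&(abs(P[...,2]-61)<6)&(P[...,1]>275)&(P[...,1]<350)); q=P[m]; print("pin grip",m.sum(),q.min(0),q.max(0),np.median(q,0))
m=((im.max(-1)<70)&(abs(P[...,2]-90)<6)&(P[...,1]>60)&(P[...,1]<150)); print("handle",np.median(P[m],0))
E
```

```text
36.6333 [ 380.39065087 -106.00441656  267.7216144 ] [-0.002  0.025 -0.    -0.013  0.004  0.003 -0.002]
pin grip 186 [434.95025613 276.69567446  55.14837009] [692.05577411 336.63268242  66.42275226] [446.77991376 307.57671316  61.83506482]
handle [530.80071624 103.99768984  91.08247572]
```

View pics/c11.png

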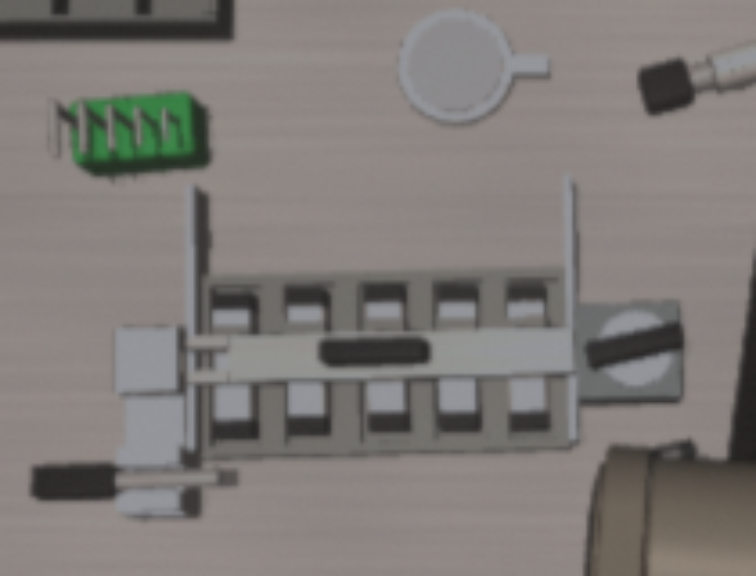

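The picture shows all five cells filled and the bar home. The knob is turned (around 635,345) and the pin is parked in the notch (around 130,480). The arm is clear, so I'm handing in.

```bash
python3 -c "
from workcell import bot
print(bot.sign_off())"
```

```text
the job is handed in; nothing more can be done
None
```

The job is handed in, though sign-off returned no verdict: the camera check before it showed the pin parked in its notch, cells 0, 1 and 3 filled so all five hold a pack, the keeper bar home, the knob clamped at about 1.36 rad, and the one leftover spare on the mat.

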